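# Fit the splined lever to the sloped cam vice and clamp the die block

### The job

Clamp the brass block that lies in the sloped vice: take the lever with the splined hole from the bench (the spare with the square hole does not fit), match its wide keyway to the wide key of the vice's spindle and slide it fully home. Only then swing the safety catch right out of the lever's way, and pull the lever round, towards the front of the vice, to its stop, so that the jaw grips the block; leave the lever seated on the spindle. Do not knock the bench lamp, and leave the spare lever and the other loose things where they are.

Things in the scene. Friction and masses are not known exactly. Their poses are not given: they have to be found in the camera images.
- lever_hub (a point): the vice's lever, the longer steel one, lying flat on the bench: point on its hub's axis, 15 mm above the underside. Hub 42 mm across flats (square to x and y), 30 mm high, bored through for a 4-key spline: keyway at +x 13.4 mm wide, the others 9.4; 30.4 mm over keyways, 20.4 over lands. z = hub axis, grip side up; x = along the arm to the grip. About 340 g, balance point 18 mm along x.
- lever_grip (a point): middle of the lever's turned wooden grip, 130 mm along x from the hub axis and 21 mm above lever_hub; same axes. The grip stands parallel to the hub axis, 22 mm thick, from 10 to 62 mm above the lever's underside. The arm is a flat bar 16 mm wide, 10 mm thick, level with the underside.
- spindle_seat (a point): the vice's spindle: point on its axis on the round shoulder (38 mm wide) where the lever's underside comes to rest. z = up the spindle, square to the sloped bed, leaning 30 deg to the vice's front; x = the wide key, where the lever's arm will point. Above: core 18 mm, keys 7 mm wide (at +x 11), 28 mm over tips, 25 mm long (last 4 mm slimmer), tapered nose to 33 mm. Shoulder 35 mm above the bed.
- spindle_home (a point): point on the spindle axis 15 mm above the shoulder: lever_hub lies here when the lever is fully home. Same axes as spindle_seat.
- spindle (a joint): turn of the spindle, rad: at 0 its wide key points to the vice's left (seen from the front); growing (anticlockwise from above) turns it to the front and closes the jaw by a cam. Starts between -0.45 and 0.1; the jaw meets the block near 0.9; stop at 1.3. Friction 0.5 N m holds it where it is left; the closed jaw adds up to 0.2 N m. A seated lever has about 0.1 rad of play.
- catch_tab (a point): the safety catch: steel finger (12 mm wide, 8 thick) at the left edge of the bed, standing square to it; a seated lever is stopped by it near spindle = 0.44. Point in its ribbed thumb tab (16 mm wide, 9 thick, from 40 to 58 mm above the pivot), 49 mm from the pivot. z = from pivot to tab, x = up the slope, y = to the vice's left, the way it swings out.
- catch_hinge (a point): the catch's pivot, on the bed's left edge, 6 mm above the bed; axes as catch_tab (they turn with the catch). The pivot's line lies 42 mm down the slope and 56 mm to the left of the spindle axis.
- catch (a joint): angle of the catch, rad: 0 = standing up, in the lever's way (start); grows as it swings out to the left, away from the spindle; 1.65 = lying out flat, its limit. Moves lightly; once well past upright (about 0.5) it falls the rest of the way by itself.
- vice: the vice, fixed: grey cast foot 122 x 124 mm carrying a bed that slopes up by 30 deg from front to back (144 mm along the slope, 124 mm wide, its middle 64 mm above the bench). Jaws 20 mm and block 26 mm high above the bed pass under the lever. Origin under the middle of the foot; x = to the back, y = to its left, z up.
- jaw: the vice's moving steel jaw with a yielding leather face, 74 mm wide, 20 mm high, between block and spindle; it slides down the slope as the spindle turns. Origin in the middle of the bed.
- die_block: the work: a loose brass block 36 x 50 x 26 mm, lying on the sloped bed against the lower, fixed jaw. Origin at the centre of its underside.
- spare_hub (a point): a spare lever that does not belong to this vice: shorter (112 mm from hub to grip), hub 36 mm across flats and 24 mm high with a plain 17 mm square hole. Point on its hub axis, 12 mm above its underside; axes as lever_hub. It lies on the bench and must stay there.
- bench_lamp: the bench lamp. Its head, a grey box, hangs over the back of the bench: from x = 0.594 to 0.688, y = -0.127 to 0.286, its underside at z = 0.231, its top at 0.294; post and arm stand behind and above it. Origin at the base.
- solder_tin: bystander: round tin 57 mm across, 28 mm high; origin at its underside.
- ring_clamp: bystander: wooden ring clamp 118 mm long (along its y), 26 mm thick, behind the vice; origin at its underside.
- borax_dish: bystander: white dish 72 mm across, 18 mm high; origin at its underside.
- polish_jar: bystander: jar 54 mm across, 50 mm high; origin at its underside.
- tweezers: bystander: tweezers 142 mm long (along its y), 9 mm high; origin at its underside.
Not all that is in view belongs to the job. Leave any orange or turquoise look-alike of the die_block alone.

How it is judged (in metres and radians):
On the way, in this order (a step that is already met when the one before it is completed fails the run):
1. the lever is fully home on the spindle, the catch still standing (distance between lever_hub and spindle_home below 0.006 m and angle between the z axis of lever_hub and the z axis of spindle_home, either way round below 0.14 rad and angle between the x axis of lever_hub and the x axis of spindle_home, either way round below 0.2 rad and value of joint catch below 0.4 rad), for 0.2 s.
2. the catch is swung out, before the lever is pulled round (value of joint catch above 1.2 rad and value of joint spindle below 0.6 rad), for 0.2 s.
3. the lever is pulled round so that the jaw grips the block (distance between lever_hub and spindle_home below 0.006 m and angle between the z axis of lever_hub and the z axis of spindle_home, either way round below 0.14 rad and angle between the x axis of lever_hub and the x axis of spindle_home, either way round below 0.2 rad and value of joint spindle above 1.1 rad and contact force between jaw and die_block above 5 N), for 0.2 s.
At the end, for the whole second after the job is handed in: The lever sits fully home on the spindle (within 6 mm, in line with it) and is turned past 1.1 rad, the jaw presses on the block with more than 5 N, the catch is swung out beyond 1.2 rad, all at rest (all of step 3 and value of joint catch above 1.2 rad and velocity of joint spindle below 0.05 rad/s and linear speed of die_block below 0.02 m/s); the robot touches nothing.
It fails at once if the spare lever or another loose thing on the bench is moved by more than 30 mm (distance of any of solder_tin, ring_clamp, borax_dish, polish_jar, tweezers, spare_hub from where it was at the start of the episode above 0.03 m).
It fails at once if the block is pushed about or out of the jaws (more than 20 mm) (distance of die_block from where it was at the start of the episode above 0.02 m).
It fails at once if the lamp is knocked (more than 8 N) (contact force between bench_lamp and anything else above 8 N).
It also fails if it takes over 64 s, if anything falls off the work surface, if the arm or the gripper's body presses on something with over 40 N, if the wrist force passes 120 N, or if a joint passes its speed limit or range.

### The arm

A 6-joint arm with a two-finger parallel gripper is mounted at the origin on a cart in front of the work surface, level with it; the furniture and walls round the work are solid. World frame = base frame: x ahead of the robot, y to its left, z up, the work surface at z = 0. Lengths are in mm, angles in rad, forces in N, time in s.
With the tool pointing down it reaches from about 300 to 875 mm from the base axis. Payload 4.2 kg.
Tool frame: the origin (TCP) lies at the centre of the arm's flange, where the gripper is bolted on; the fingertips stand 173 mm ahead of it and the grasp point (between the pads) lies 155 mm ahead of it; x points along the fingers, z is the direction in which the jaws open and shut, and the axes are right-handed (so a half turn about x gives the same grasp; the last joint's range is limited). The gripper opens to 85 mm and grips with 20 to 120 N. Pads are 22 mm wide; open, the fingers measure 114 mm over their backs; the gripper's body (76 mm by 85 mm) begins 54 mm behind the grasp point. The pads swing forward as they close: fully open they stand 13 mm farther back than shut.
Start: joints at [1.203, 0.32, 1.565, -0, 1.257, -0.02], TCP at [195.974, 540.571, 404.738] pointing down, gripper open.
Joint ranges: [-3.11, 3.11], [-0.84, 2.01], [0.21, 2.61], [-1.34, 4.49], [0.05, 2.63], [-2.56, 2.56]. Speed limits (rad/s): [2.57, 2.57, 3.14, 3.14, 3.14, 3.14].

### API

Orientations are given as a unit quaternion [x, y, z, w].
In Python, from cell import env gives the robot as it stands.
- The arm moves only by the tool step_arm, never from a script. Its argument "plan" is a list of rows, each a list of 3 entries, a list of its own where there are three numbers: the shift along the world's x, y, z in cm, then the turn, a rotation vector about the world's x, y, z in rad, then the closure in counts, from 0 (fully open) to 255 (shut). A call has 1 to 20 rows; each row is the pose to reach, as a shift and turn from the pose commanded when the call began; what a row does not reach only later rows make up. A row lasts 1/10 s, in which the tool goes at most 50 mm and 8.59 degrees, less where a joint would pass 70% of its speed; a pose out of reach is approached as far as the arm can. A call with a gripper value outside its range is refused whole. The fingers move at their own pace and stop on an object; "grip_force" is the grip in N (left out, the last holds). Time passes only in rows, so rows that repeat a pose let the fingers close. It gives the time, the measured TCP pose, the force and the opening at its end, in the units of the state.
- env.state(): the state, without advancing time (a new reading comes with each control period).
- env.get_image(name): name is "scene" or "top" or "wrist"; returns a dict with "color" (400x640x3 uint8, blue, green, red), "fx", "fy", "cx", "cy" (pixels), "k1" (the pictures are not rectified: a ray, as slopes to the right and down, at radius r is drawn at 1 + k1 r^2 times it, then the intrinsics apply), "eye" and "orientation" of the camera in the world. Camera axes: x right, y up, looking along -z (the intrinsics and any distortion apply to the point x, -y, -z); pixel columns grow to the right and rows downward; lengths in mm; the calibration is good to about 2 mm. A picture is of the moment at which its call begins. There is no depth.
- env.finish_job(): hands the job in, once; it reports no verdict.
The state is a dict: "time_s": time; "joints": joint angles; "qvel": joint speeds; "joint_torque": joint torques, N m; "tcp_pos": TCP position; "tool_rot": TCP orientation; "force": force on the tool from outside, world axes, zero at the start; "moment": the same for the moment, N m; "opening": finger opening in mm.
Only numpy, scipy, OpenCV 4.12 (cv2) and the standard library are available. Lean on these libraries where they do the work, as an engineer would, in place of code of your own. Each camera call takes 0.05 s, during which the arm holds its last target.

## Working session

There is one attempt and no reset: what is moved stays moved. The work goes in short steps, Python scripts to look and compute and a tool call to move; the robot and the scene stay as the last step left them, time stands still between calls to the robot, and variables do not carry over. Pictures are saved under pics/ and viewed, and the job is handed in when it is done.

Besides the shell and the picture viewer there is one more tool, called after "Request:" as name(argument=value, ...), one argument or row to a line, values as JSON. step_arm: Moves the arm, as the interface text tells. Its arguments: {"type":"object","properties":{"plan":{"type":"array","items":{"type":"array"}},"grip_force":{"type":"number"}},"required":["plan"]}

```bash
ls; mkdir -p pics; cat > h.py <<'E'
import numpy as np, cv2
from scipy.spatial.transform import Rotation as R
from cell import env
def snap(name,fn):
    im=env.get_image(name); cv2.imwrite('pics/'+fn+'.png',im['color'])
    import pickle; pickle.dump(im,open('pics/'+fn+'.pkl','wb')); return im
def load(fn):
    import pickle; return pickle.load(open('pics/'+fn+'.pkl','rb'))
def K(im): return np.array([[im['fx'],0,im['cx']],[0,im['fy'],im['cy']],[0,0,1.]])
def D(im): return np.array([im['k1'],0,0,0.])
def ray(im,px):
    u=cv2.undistortPoints(np.array(px,float).reshape(-1,1,2),K(im),D(im)).reshape(-1,2)
    d=np.c_[u[:,0],-u[:,1],-np.ones(len(u))]
    return R.from_quat(im['orientation']).apply(d)
def plane(im,px,z):
    d=ray(im,px);e=np.array(im['eye']);return e+d*((z-e[2])/d[:,2])[:,None]
def proj(im,P):
    p=R.from_quat(im['orientation']).inv().apply(np.atleast_2d(P)-np.array(im['eye']))
    p=p*[1,-1,-1]
    return cv2.projectPoints(p.reshape(-1,1,3),np.zeros(3),np.zeros(3),K(im),D(im))[0].reshape(-1,2)
def tri(ims,pxs):
    A=np.zeros((3,3));b=np.zeros(3)
    for im,px in zip(ims,pxs):
        d=ray(im,[px])[0];d/=np.linalg.norm(d);M=np.eye(3)-np.outer(d,d);A+=M;b+=M@np.array(im['eye'])
    return np.linalg.solve(A,b)
E
python3 - <<'E'
from h import *
for n in ['scene','top','wrist']:
    im=snap(n,n+'0'); print(n,im['fx'],im['fy'],im['cx'],im['cy'],im['k1'],im['eye'],im['orientation'])
print(env.state())
E
```

```text
pics
scene 510.2114938548407 510.2114938548407 316.91192055217044 192.7275591677309 0.02696619025266742 [ -31.43664411 1365.77058696  869.57433893] [-0.1147688   0.48761347  0.84402632 -0.19152229]
top 380.17645160960274 380.17645160960274 315.4540290371355 197.1923945867012 -0.026618583769704024 [ 393.22201939  143.21666935 1186.87309623] [ 0.05526477 -0.04393097 -0.70258064  0.70809344]
wrist 321.9945477068616 321.9945477068616 316.8845189831431 198.76294862079408 0.005421941833997454 [115.66231809 568.60580661 372.74284903] [-0.13683627 -0.09473188  0.5661553   0.80732266]
{'time_s': 0.15, 'joints': array([ 1.20299049e+00,  3.20131628e-01,  1.56538875e+00, -6.54765789e-06,
        1.25740914e+00, -2.00114838e-02]), 'qvel': array([-0.00127635, -0.00239261, -0.00223832,  0.00051669, -0.00015672,
        0.00117189]), 'joint_torque': array([ 2.02574229e-04, -4.15838492e+01, -2.34350824e+01,  7.06489732e-05,
        5.88017661e-03, -2.45548392e-06]), 'tcp_pos': array([195.93495535, 540.45177019, 404.08686203]), 'tool_rot': array([-0.40621382,  0.57936059,  0.40568307,  0.57857833]), 'force': array([-0.65218252,  0.15533159,  0.04126135]), 'moment': array([-0.04738662, -0.00020195,  0.00671628]), 'opening': 85.50826714095001}
```

View pics/scene0.png

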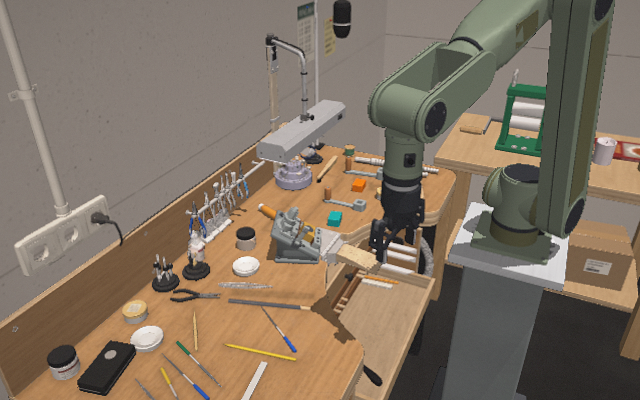

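View pics/top0.png

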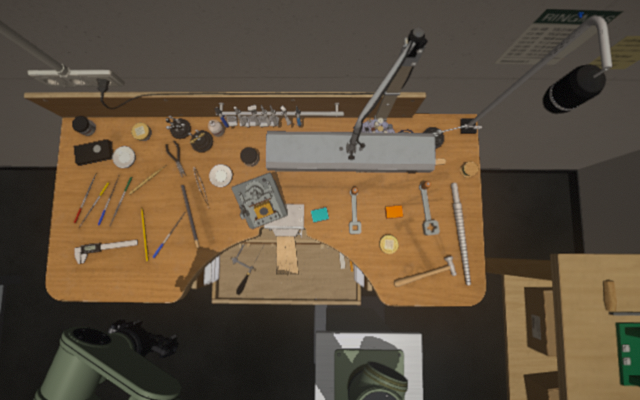

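View pics/wrist0.png

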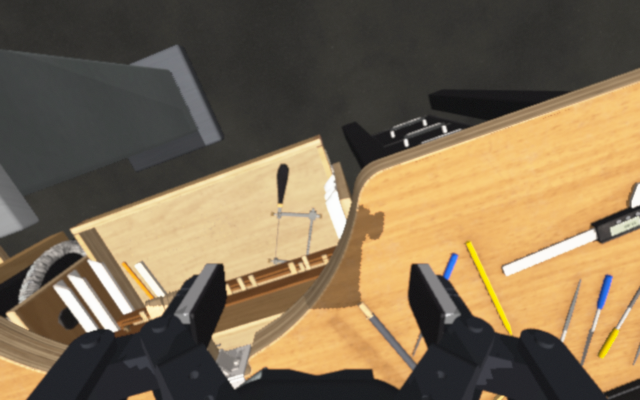

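```bash
python3 - <<'E'
from h import *
im=load('top0')['color']
cv2.imwrite('pics/t_z1.png',cv2.resize(im[150:250,220:330],None,fx=7,fy=6,interpolation=cv2.INTER_CUBIC)[:600,:])
cv2.imwrite('pics/t_z2.png',cv2.resize(im[165:265,330:450],None,fx=6,fy=6,interpolation=cv2.INTER_CUBIC))
im=load('scene0')['color']
cv2.imwrite('pics/s_z1.png',cv2.resize(im[140:280,240:400],None,fx=5,fy=4,interpolation=cv2.INTER_CUBIC))
E
```

```text
(no output)
```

View pics/t_z1.png

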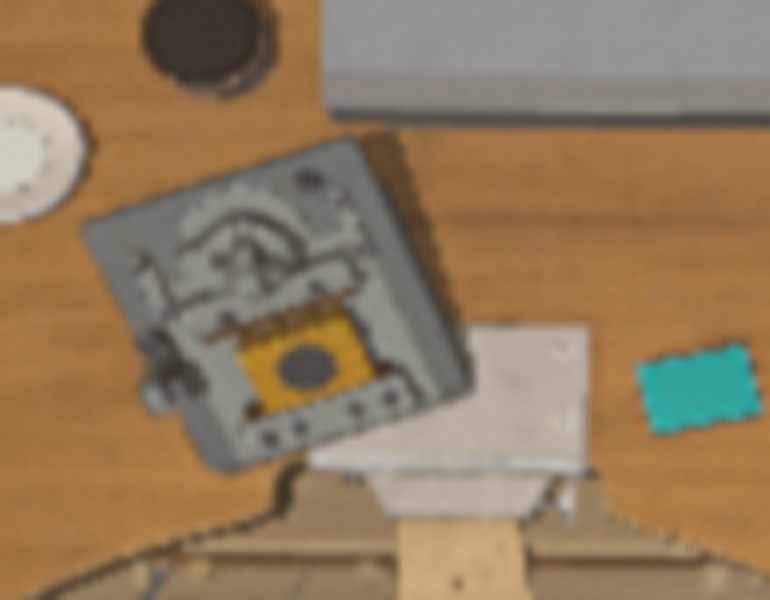

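View pics/t_z2.png

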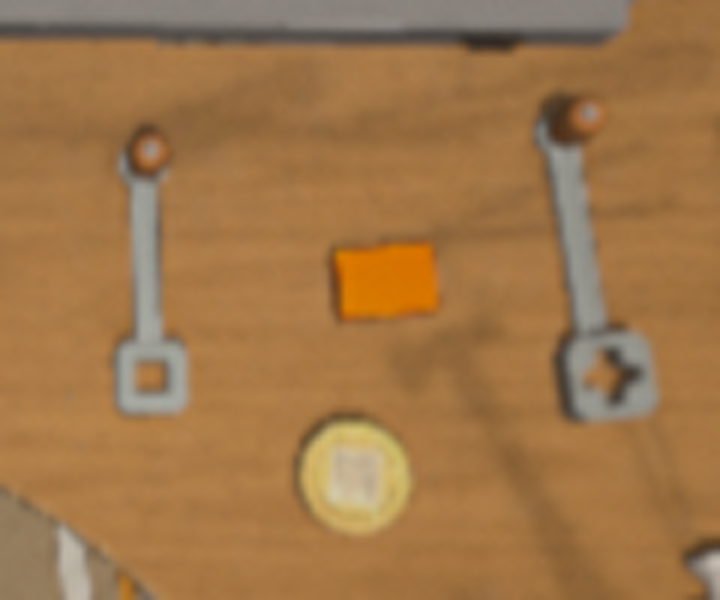

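View pics/s_z1.png

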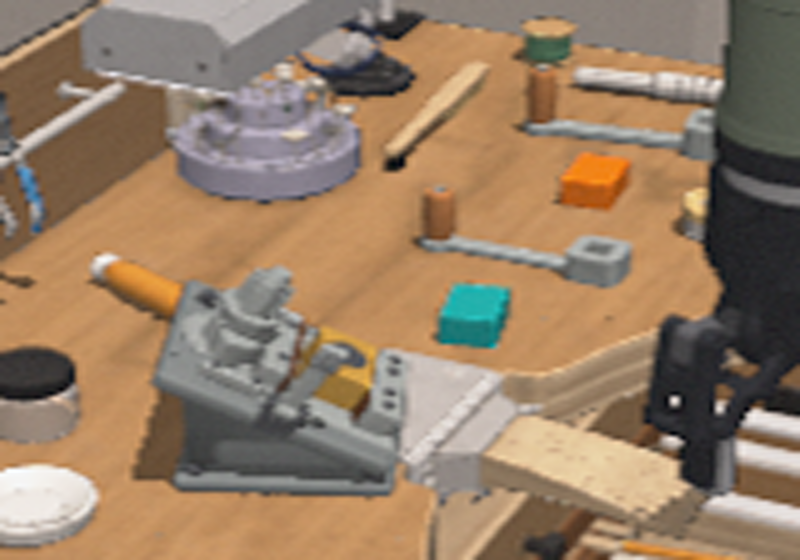

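```bash
python3 - <<'E'
from h import *
im=load('top0'); s=load('scene0')
z2=lambda x,y:(x/6+330-.4,y/6+165-.4)
z1=lambda x,y:(x/7+220-.4,y/6+150-.4)
print('hub top',plane(im,[z2(611,374)],30),'grip top',plane(im,[z2(588,113)],62))
print('spare hub',plane(im,[z2(152,377)],24),'grip',plane(im,[z2(151,152)],62))
c=plane(im,[z1(85,228),z1(355,140)],100);f=plane(im,[z1(470,390),z1(225,470)],28);print(c,f)
P=np.r_[c,f];print('edges',[np.linalg.norm(P[i]-P[(i+1)%4]) for i in range(4)],'mean',P.mean(0))
for a,b in((0,1),(3,2)): d=P[a]-P[b];print('yaw',np.arctan2(d[1],d[0])-np.pi/2)
for a,b in((0,3),(1,2)): d=P[a]-P[b];print('yaw',np.arctan2(d[1],d[0]))
w=load('wrist0');st_R=R.from_quat([-0.40621382,  0.57936059,  0.40568307,  0.57857833])
print('cam in tool',st_R.inv().apply(np.array(w['eye'])-[195.935,540.45,404.087]),(st_R.inv()*R.from_quat(w['orientation'])).as_matrix().round(3))
print(st_R.as_matrix().round(3))
E
```

```text
hub top [[ 467.90905878 -190.15265387   30.        ]] grip top [[ 596.04900484 -173.78689159   62.        ]]
spare hub [[465.12030522  41.31819513  24.        ]] grip [[574.8729332  44.5348655  62.       ]]
[[573.34453207 405.39938618 100.        ]
 [617.446671   293.86473148 100.        ]] [[502.50108945 250.05346492  28.        ]
 [460.79983827 356.37280956  28.        ]]
edges [np.float64(119.93739140615908), np.float64(142.53390402157362), np.float64(114.20506728533073), np.float64(142.316244041632)] mean [538.52303269 326.42259804  64.        ]
yaw 0.3765449430046677
yaw 0.373787065923777
yaw 0.4108303184762715
yaw 0.36414968230031985
cam in tool [31.34705801 85.06205688 -0.84684131] [[ 0.001  0.328 -0.945]
 [-0.     0.945  0.328]
 [ 1.    -0.     0.001]]
[[-0.    -0.94   0.341]
 [-0.001  0.341  0.94 ]
 [-1.     0.    -0.001]]
```

Request:
step_arm(
  plan=[
    [[33,-20,8],[0,0,0.73],0],
    [[33,-20,8],[0,0,0.73],0],
    [[33,-20,8],[0,0,0.73],0],
    [[33,-20,8],[0,0,0.73],0],
    [[33,-20,8],[0,0,0.73],0],
    [[33,-20,8],[0,0,0.73],0],
    [[33,-20,8],[0,0,0.73],0],
    [[33,-20,8],[0,0,0.73],0],
    [[33,-20,8],[0,0,0.73],0],
    [[33,-20,8],[0,0,0.73],0],
    [[33,-20,8],[0,0,0.73],0],
    [[33,-20,8],[0,0,0.73],0],
  ],
)

```text
time_s: 1.35
tcp_pos: [524.6, 341.6, 484.3]
tool_rot: [-0.586, 0.396, 0.587, 0.395]
force: [-0.1, -0.0, -0.2]
opening: 85.6
```

```bash
python3 - <<'E'
from h import *
im=snap('wrist','w1');s=env.state();print(s['time_s'],s['tcp_pos'],s['joints'],s['qvel'].round(3),im['eye'])
cv2.imwrite('pics/w1b.png',cv2.resize(im['color'],(800,500),interpolation=cv2.INTER_CUBIC))
E
```

```text
1.4 [524.60698203 341.63409116 484.45908914] [ 5.58735024e-01  3.68365646e-01  1.29355410e+00  5.47707432e-04
  1.48067806e+00 -1.39644916e+00] [-0.    -0.003 -0.005 -0.005 -0.    -0.001] [445.431193   309.08892636 453.22142169]
```

View pics/w1b.png

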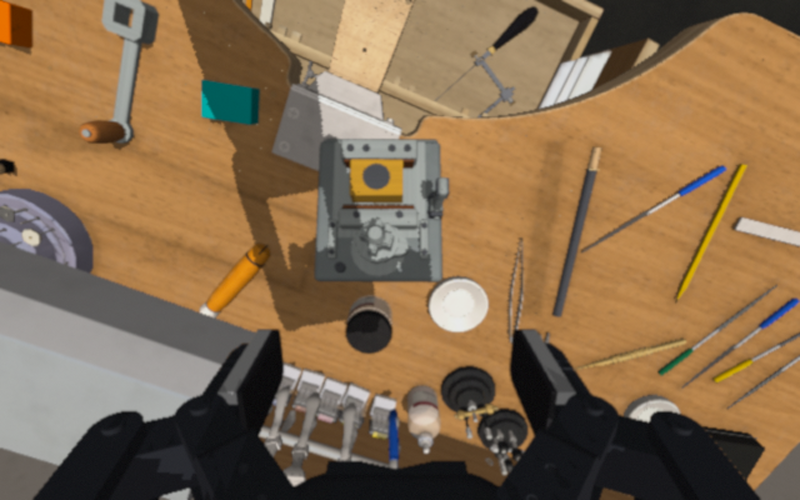

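```bash
python3 - <<'E'
from h import *
im=load('w1')['color']
cv2.imwrite('pics/w1z.png',cv2.resize(im[105:230,245:370],None,fx=4.8,fy=4.8,interpolation=cv2.INTER_CUBIC))
E
```

```text
(no output)
```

View pics/w1z.png

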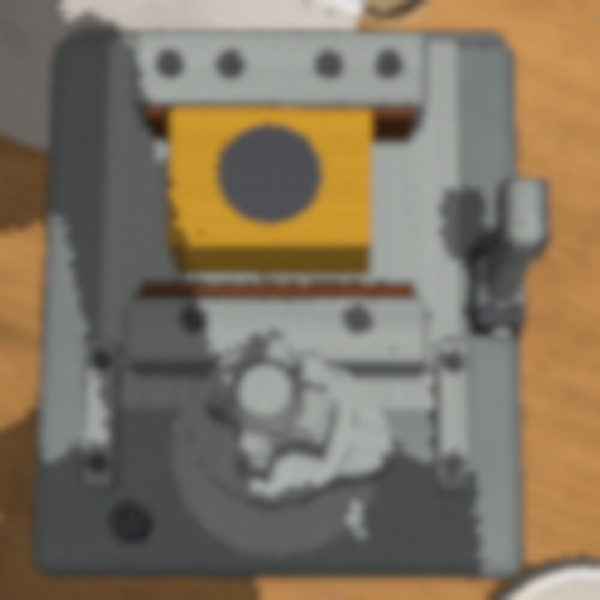

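```bash
python3 - <<'E'
from h import *
w=load('w1');s=load('scene0');t=load('top0')
p=tri([w,s],[(265/4.8+245-.4,390/4.8+105-.4),(275/5+240-.4,275/4+140-.4)]);print(p)
print(proj(t,p),(245/7+220,250/6+150))
z=lambda x,y:(x/4.8+245-.4,y/4.8+105-.4)
b=plane(w,[z(35,572),z(522,572)],100);f=plane(w,[z(58,32),z(512,35)],28)
print(b,f,np.linalg.norm(b[0]-b[1]),np.linalg.norm(f[0]-f[1]),np.linalg.norm(b[0]-f[0]),np.r_[b,f].mean(0))
E
```

```text
[540.92611689 328.9968941  140.98141708]
[[255.09195258 196.81140582]] (255.0, 191.66666666666666)
[[616.86865698 294.91105413 100.        ]
 [571.56963171 407.09046812 100.        ]] [[500.87961727 248.76813494  28.        ]
 [456.34180606 361.03248052  28.        ]] 120.98025712229737 120.77623903613977 144.1063021677267 [536.414928   327.95053443  64.        ]
```

Request:
step_arm(
  plan=[
    [[-2.6,-2.7,-5],[0.07,-0.176,0],0],
    [[-2.6,-2.7,-10],[0.07,-0.176,0],0],
    [[-2.6,-2.7,-10],[0.07,-0.176,0],0],
    [[-2.6,-2.7,-10],[0.07,-0.176,0],0],
  ],
)

```text
time_s: 1.8
tcp_pos: [497.4, 313.4, 381.3]
tool_rot: [0.62, -0.341, -0.548, -0.446]
force: [0.7, 0.4, 1.5]
opening: 85.7
```

```bash
python3 - <<'E'
from h import *
im=snap('wrist','w2');s=env.state();print(s['time_s'],s['tcp_pos'],im['eye'],R.from_quat(im['orientation']).as_matrix().round(3))
cv2.imwrite('pics/w2z.png',cv2.resize(im['color'][90:290,200:440],None,fx=3.2,fy=3,interpolation=cv2.INTER_CUBIC))
E
```

```text
1.85 [498.89885087 314.13790809 384.13178976] [424.71177176 283.43673054 335.34797526] [[-0.374 -0.807 -0.458]
 [ 0.927 -0.327 -0.183]
 [-0.002 -0.493  0.87 ]]
```

View pics/w2z.png

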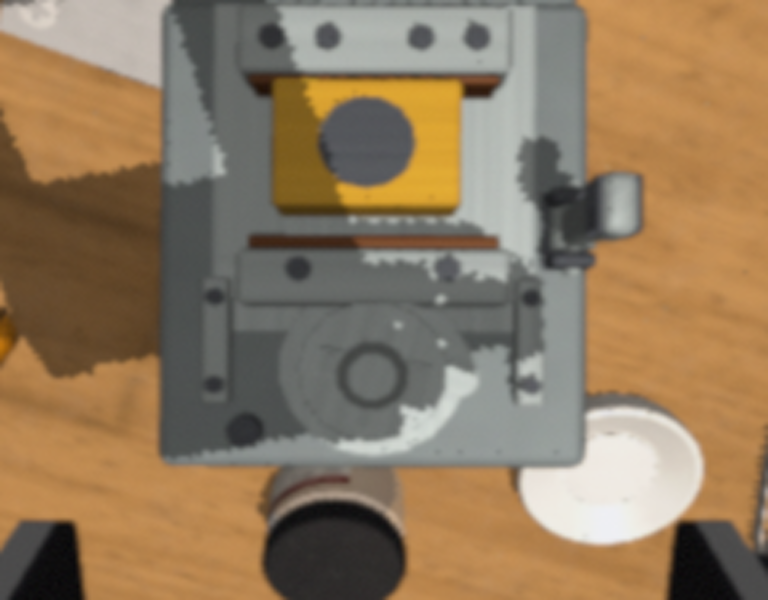

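```bash
python3 - <<'E'
from h import *
im=load('w2')['color'][185:245,285:350]
g=cv2.createCLAHE(4,(2,2)).apply(cv2.resize(cv2.cvtColor(im,cv2.COLOR_BGR2GRAY),None,fx=9,fy=9,interpolation=cv2.INTER_CUBIC))
cv2.imwrite('pics/w2s.png',g)
E
```

```text
(no output)
```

View pics/w2s.png

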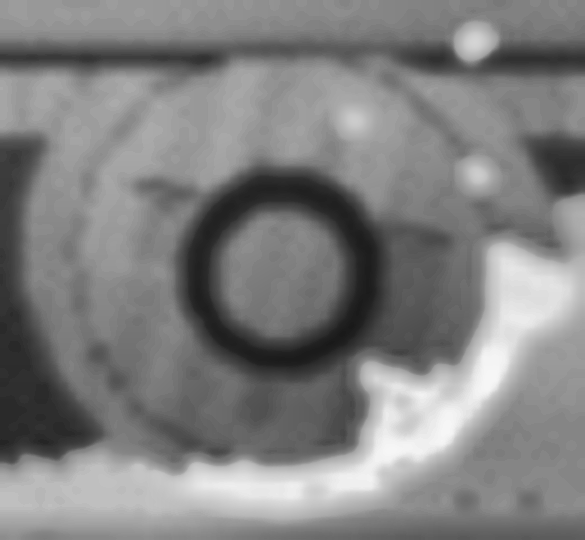

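```bash
cat >> h.py <<'E'
YAW=0.380
def vice_axes(yaw=None):
    yaw=YAW if yaw is None else yaw
    c,s=np.cos(yaw),np.sin(yaw); q=np.pi/6
    up=np.array([np.cos(q)*c,np.cos(q)*s,np.sin(q)]);vy=np.array([-s,c,0]);zs=np.cross(up,vy);return up,vy,zs
def delta(Rt,pt):
    s=env.state();R0=R.from_quat(s['tool_rot']);rv=(R.from_matrix(Rt)*R0.inv()).as_rotvec()
    print('t',s['time_s'],'shift cm',((np.array(pt)-s['tcp_pos'])/10).round(2),'turn',rv.round(3)); return rv
def toolR(tx,ty): return np.c_[tx,ty,np.cross(tx,ty)]
E
python3 - <<'E'
from h import *
up,vy,zs=vice_axes()
delta(toolR(-zs,vy),[454.7,262.2,322.9])
E
```

```text
t 1.85 shift cm [-4.42 -5.19 -6.12] turn [ 0.609 -0.041 -1.482]
```

Request:
step_arm(
  plan=[
    [[-4.4,-5.2,0],[0.15,-0.01,-0.37],110],
    [[-4.4,-5.2,0],[0.3,-0.02,-0.74],110],
    [[-4.4,-5.2,0],[0.3,-0.02,-0.74],110],
    [[-4.4,-5.2,0],[0.3,-0.02,-0.74],110],
    [[-4.4,-5.2,0],[0.61,-0.04,-1.48],110],
    [[-4.4,-5.2,0],[0.61,-0.04,-1.48],110],
    [[-4.4,-5.2,0],[0.61,-0.04,-1.48],110],
    [[-4.4,-5.2,0],[0.61,-0.04,-1.48],110],
    [[-4.4,-5.2,-3],[0.61,-0.04,-1.48],110],
    [[-4.4,-5.2,-6],[0.61,-0.04,-1.48],110],
    [[-4.4,-5.2,-6],[0.61,-0.04,-1.48],110],
    [[-4.4,-5.2,-6],[0.61,-0.04,-1.48],110],
    [[-4.4,-5.2,-6],[0.61,-0.04,-1.48],110],
    [[-4.4,-5.2,-6],[0.61,-0.04,-1.48],110],
  ],
)

```text
time_s: 3.25
tcp_pos: [456.7, 262.2, 326.5]
tool_rot: [-0.094, 0.489, 0.164, 0.851]
force: [-0.3, 0.5, 0.6]
opening: 48.3
```

```bash
python3 - <<'E'
from h import *
im=snap('wrist','w3');s=env.state();print(s['time_s'],s['tcp_pos'],s['joints'].round(2),im['eye'])
up,vy,zs=vice_axes();delta(toolR(-zs,vy),[454.7,262.2,322.9])
cv2.imwrite('pics/w3b.png',cv2.resize(im['color'],(800,500),interpolation=cv2.INTER_CUBIC))
E
```

```text
3.3 [456.52390764 262.02933787 326.21341658] [ 0.52  0.22  1.98 -0.17  0.42  0.27] [439.07605552 346.01886949 299.47156256]
t 3.3 shift cm [-0.18  0.02 -0.33] turn [-0.001  0.004 -0.001]
```

View pics/w3b.png

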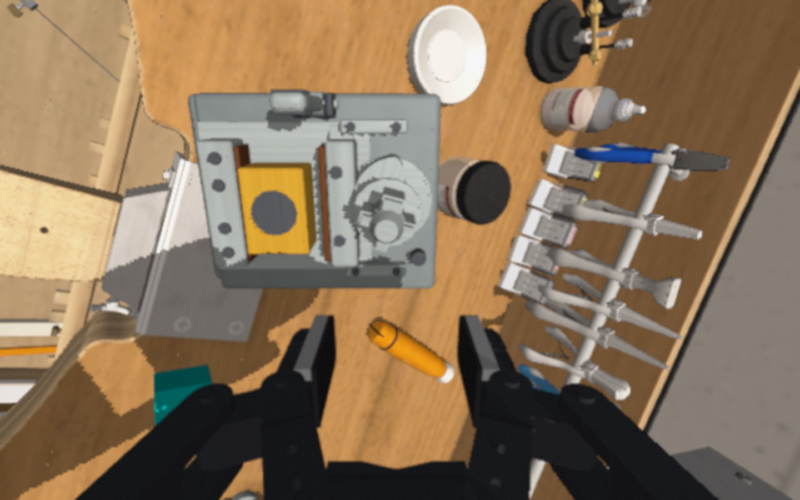

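```bash
python3 - <<'E'
from h import *
im=load('w3')['color'][110:210,270:360]
cv2.imwrite('pics/w3z.png',cv2.resize(im,None,fx=6,fy=6,interpolation=cv2.INTER_CUBIC))
im=load('w3')['color'][65:240,140:365]
cv2.imwrite('pics/w3y.png',cv2.resize(im,None,fx=3.4,fy=3.4,interpolation=cv2.INTER_CUBIC))
E
```

```text
(no output)
```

View pics/w3z.png

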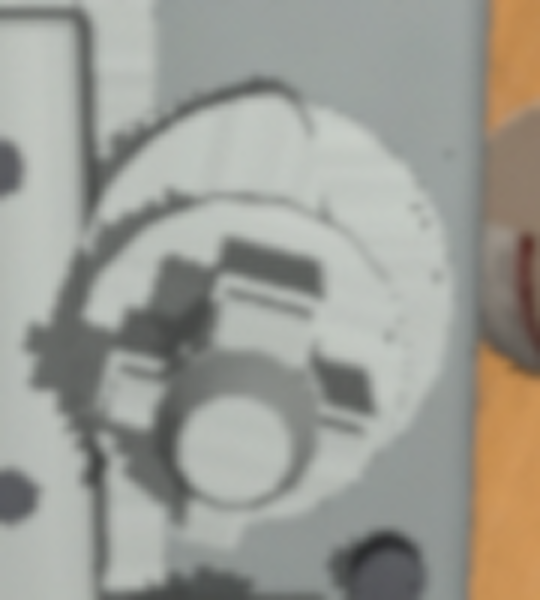

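View pics/w3y.png

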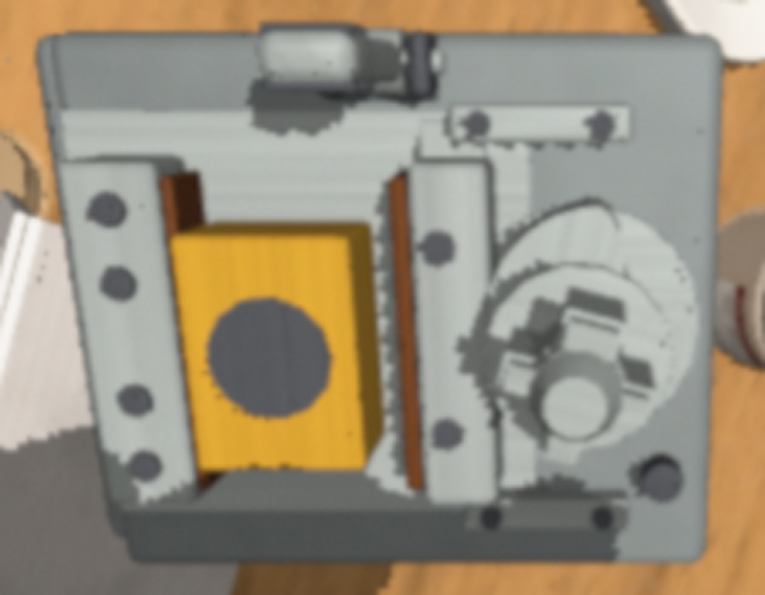

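```bash
python3 - <<'E'
from h import *
a=load('w2');b=load('w3');c1=load('w1')
up,vy,zs=vice_axes()
zz=lambda x,y:(x/6+270-.4,y/6+110-.4)
yy=lambda x,y:(x/3.4+140-.35,y/3.4+65-.35)
w2=lambda x,y:(x/9+285-.45,y/9+185-.45)
w2z=lambda x,y:(x/3.2+200-.35,y/3+90-.35)
w1=lambda x,y:(x/4.8+245-.4,y/4.8+105-.4)
nose=tri([a,b],[w2(283,270),zz(234,450)]);print('nose',nose, 'resid',proj(a,nose)-w2(283,270))
nose1=tri([c1,a,b],[w1(265,390),w2(283,270),zz(234,450)]);print(nose1)
C={}
for n,pa,pb in [('BL',(586,464),(720,38)),('BR',(162,464),(705,560)),('FR',(165,5),(128,560)),('FL',(583,5),(40,38))]:
    C[n]=tri([a,b],[w2z(*pa),yy(*pb)]);print(n,C[n].round(1))
m=sum(C.values())/4;print('mid',m,'nose-mid in vice axes',[(nose-m)@q for q in (up,vy,zs)])
for k,l in(('BL','BR'),('FL','FR')):d=C[k]-C[l];print(np.linalg.norm(d),np.arctan2(-d[0],d[1]),d[2])
for k,l in(('BL','FL'),('BR','FR')):d=C[k]-C[l];print(np.linalg.norm(d),np.arctan2(d[1],d[0]),np.arcsin(d[2]/np.linalg.norm(d)))
def onpl(im,px,P0):
    d=ray(im,px);e=np.array(im['eye']);t=((P0-e)@zs)/(d@zs);return e+d*t[:,None]
for p,q in [((225,240),(322,265)),((218,275),(322,300)),((225,292),(312,312)),((318,405),(363,428))]:
    X=onpl(b,[zz(*p),zz(*q)],nose-8*zs);d=X[1]-X[0];print('edge',np.linalg.norm(d),'theta',-np.arctan2(-(d@vy),d@up), (X.mean(0)-nose)@up,(X.mean(0)-nose)@vy)
E
```

```text
nose [538.37272007 328.20251225 142.71631653] resid [[-0.06449561  0.29716528]]
[538.62948273 328.26200783 142.36754883]
BL [569.8 406.1 100.9]
BR [618.8 294.6  96.4]
FR [503.4 249.1  26.3]
FL [457.3 360.5  30.5]
mid [537.33312778 327.58986264  63.51780887] nose-mid in vice axes [np.float64(40.63214230239304), np.float64(0.18333996850235013), np.float64(67.99158113337587)]
121.83737010070932 0.4137932707395125 4.54462476992714
120.52246993700525 0.3920526618515068 4.21165534250985
140.36688480382048 0.38556050292795824 0.5257578836744494
142.51095723705325 0.37542305542535515 0.51436444504505
edge 9.746193950062576 theta -0.25402225825072644 4.035472917431362 17.588112397847024
edge 10.471806492217311 theta -0.23907098097239082 3.690656835382184 14.137741404837453
edge 8.761804729216953 theta -0.22959637055766907 3.5375105435992755 12.697075047564221
edge 5.121580691757566 theta -0.4851415636536913 10.7214574418494 1.049559559170134
```

```bash
python3 - <<'E'
from h import *
c,s=np.cos(.127),np.sin(.127)
rv=delta(toolR([0,0,-1],[c,s,0]),[468,-190,290]);print(np.linalg.norm(rv),(rv/3).round(3),(rv*2/3).round(3))
E
```

```text
t 3.3 shift cm [  1.15 -45.2   -3.62] turn [ 0.308  0.523 -1.777]
1.8773482813155973 [ 0.103  0.174 -0.592] [ 0.205  0.348 -1.184]
```

Request:
step_arm(
  plan=[
    [[-4,-2,5],[0,0,0],0],
    [[-6,-4,9],[0.05,0.087,-0.3],0],
    [[-7,-8,10],[0.1,0.174,-0.59],0],
    [[-7,-13,10],[0.1,0.174,-0.59],0],
    [[-7,-18,10],[0.15,0.26,-0.89],0],
    [[-7,-23,10],[0.2,0.348,-1.18],0],
    [[-7,-28,10],[0.2,0.348,-1.18],0],
    [[-6,-33,8],[0.25,0.44,-1.48],0],
    [[-4,-38,5],[0.308,0.523,-1.777],0],
    [[-2,-42,2],[0.308,0.523,-1.777],0],
    [[1.1,-45.2,-3.2],[0.308,0.523,-1.777],0],
    [[1.1,-45.2,-3.2],[0.308,0.523,-1.777],0],
    [[1.1,-45.2,-3.2],[0.308,0.523,-1.777],0],
    [[1.1,-45.2,-3.2],[0.308,0.523,-1.777],0],
    [[1.1,-45.2,-3.2],[0.308,0.523,-1.777],0],
    [[1.1,-45.2,-3.2],[0.308,0.523,-1.777],0],
  ],
)

```text
time_s: 4.9
tcp_pos: [467.2, -190.5, 293.3]
tool_rot: [0.468, 0.531, -0.466, 0.53]
force: [-0.4, 0.5, 0.5]
opening: 85.2
```

```bash
python3 - <<'E'
from h import *
im=snap('wrist','w4');s=env.state();print(s['time_s'],s['tcp_pos'],s['joints'].round(2),im['eye'])
c,s=np.cos(.127),np.sin(.127)
rv=delta(toolR([0,0,-1],[c,s,0]),[468,-190,290])
cv2.imwrite('pics/w4b.png',cv2.resize(im['color'],(800,500),interpolation=cv2.INTER_CUBIC))
E
```

```text
4.95 [ 467.02739818 -190.37161548  293.31504561] [-0.41  0.31  1.89  0.    0.94  1.03] [ 550.87009715 -180.35565045  262.10287047]
t 4.95 shift cm [ 0.1   0.04 -0.33] turn [-0.002  0.001 -0.001]
```

View pics/w4b.png

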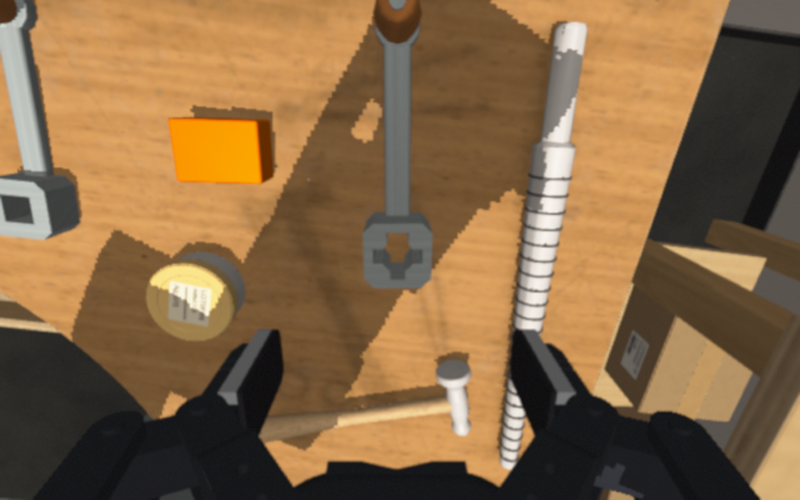

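```bash
python3 - <<'E'
from h import *
im=load('w4')['color'][0:240,270:370]
o=cv2.resize(im[155:240],None,fx=7,fy=7,interpolation=cv2.INTER_CUBIC)
cv2.imwrite('pics/w4z.png',o)
o=cv2.resize(im[0:180],None,fx=3.3,fy=3.3,interpolation=cv2.INTER_CUBIC)
cv2.imwrite('pics/w4y.png',o)
E
```

```text
(no output)
```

View pics/w4z.png

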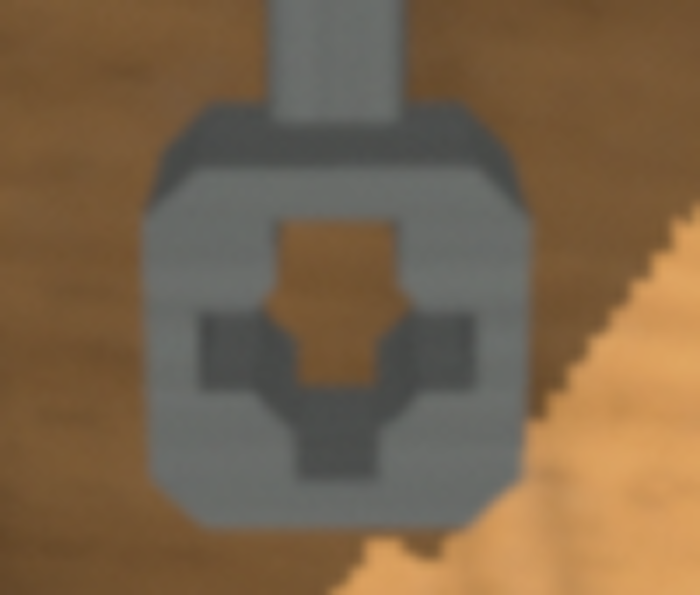

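View pics/w4y.png

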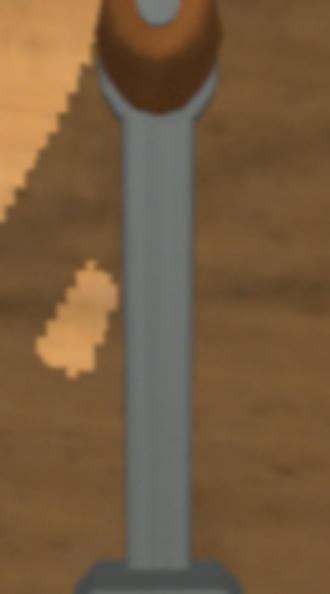

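```bash
python3 - <<'E'
from h import *
w=load('w4')
z=lambda x,y:(x/7+270-.43,y/7+155-.43)
y=lambda x,y:(x/3.3+270-.35,y/3.3-.35)
T=plane(w,[z(337,168),z(337,528),z(146,345),z(527,345)],30)
print(T.round(1),np.linalg.norm(T[0]-T[1]),np.linalg.norm(T[2]-T[3]))
print('center',(T[0]+T[1])/2,(T[2]+T[3])/2)
A=plane(w,[y(124,120),y(191,120),y(128,560),y(189,560)],10)
m0=(A[0]+A[1])/2;m1=(A[2]+A[3])/2;d=m0-m1;print('yaw',np.arctan2(d[1],d[0]),np.linalg.norm(A[0]-A[1]),np.linalg.norm(A[2]-A[3]))
K=plane(w,[z(337,218),z(337,480)],30);d=K[0]-K[1];print('keyways',np.linalg.norm(d),K.mean(0))
L=plane(w,[z(198,352),z(476,352)],30);d=L[0]-L[1];print(L.mean(0),np.linalg.norm(d),np.arctan2(d[1],d[0])-np.pi/2)
d=T[2]-T[3];print(np.arctan2(d[1],d[0])-np.pi/2)
c,s=np.cos(.127),np.sin(.127)
E
```

```text
[[ 486.8 -188.7   30. ]
 [ 445.1 -194.1   30. ]
 [ 464.2 -170.5   30. ]
 [ 469.5 -211.9   30. ]] 42.071359381374734 41.75924721547542
center [ 465.91329491 -191.39093863   30.        ] [ 466.83473487 -191.21266236   30.        ]
yaw 0.13055329962463622 14.2978749712132 14.848422017214936
keyways 30.61739037314579 [ 466.07093851 -191.37060159   30.        ]
[ 466.03108439 -191.37356264   30.        ] 30.503583859416587 0.1283060812535739
0.12829843588374712
```

```bash
python3 - <<'E'
from h import *
w=load('w4')
print(plane(w,[(530/1.25,250/1.25),(516/1.25,290/1.25),(455/1.25,360/1.25)],10))
E
```

```text
[[ 474.24833775 -279.14104156   10.        ]
 [ 444.54097431 -276.46811584   10.        ]
 [ 383.64697097 -244.77417186   10.        ]]
```

Request:
step_arm(
  plan=[
    [[-0.1,-0.1,-4],[0,0,0.002],0],
    [[-0.1,-0.1,-7],[0,0,0.002],0],
    [[-0.1,-0.1,-7],[0,0,0.002],0],
  ],
)

```text
time_s: 5.25
tcp_pos: [464.4, -190.6, 220.2]
tool_rot: [0.467, 0.534, -0.467, 0.528]
force: [-0.2, 0.1, 0.6]
opening: 85.3
```

Request:
step_arm(
  plan=[
    [[0,0,-3],[0,0,0],0],
    [[0,0,-4.7],[0,0,0],0],
    [[0,0,-4.7],[0,0,0],0],
    [[0,0,-4.7],[0,0,0],0],
    [[0,0,-4.7],[0,0,0],255],
    [[0,0,-4.7],[0,0,0],255],
    [[0,0,-4.7],[0,0,0],255],
    [[0,0,-4.7],[0,0,0],255],
    [[0,0,-4.7],[0,0,0],255],
    [[0,0,-4.7],[0,0,0],255],
    [[0,0,-4.7],[0,0,0],255],
    [[0,0,-4.7],[0,0,0],255],
  ],
  grip_force=80,
)

```text
time_s: 6.45
tcp_pos: [466.3, -191.5, 176.9]
tool_rot: [0.468, 0.531, -0.466, 0.53]
force: [-0.6, -0.1, 6.6]
opening: 40.8
```

```bash
python3 - <<'E'
from h import *
im=snap('wrist','w5');s=env.state();print(s['time_s'],s['tcp_pos'],s['opening'],s['force'])
c,s=np.cos(.127),np.sin(.127)
rv=delta(toolR([0,0,-1],[c,s,0]),[468,-190,290])
cv2.imwrite('pics/w5b.png',cv2.resize(im['color'],(800,500),interpolation=cv2.INTER_CUBIC))
E
```

```text
6.5 [ 466.2641604  -191.49386061  176.9258248 ] 40.97097222148004 [-1.28718199  1.23428586  6.80349149]
t 6.5 shift cm [ 0.17  0.15 11.31] turn [-0.002  0.    -0.001]
```

View pics/w5b.png

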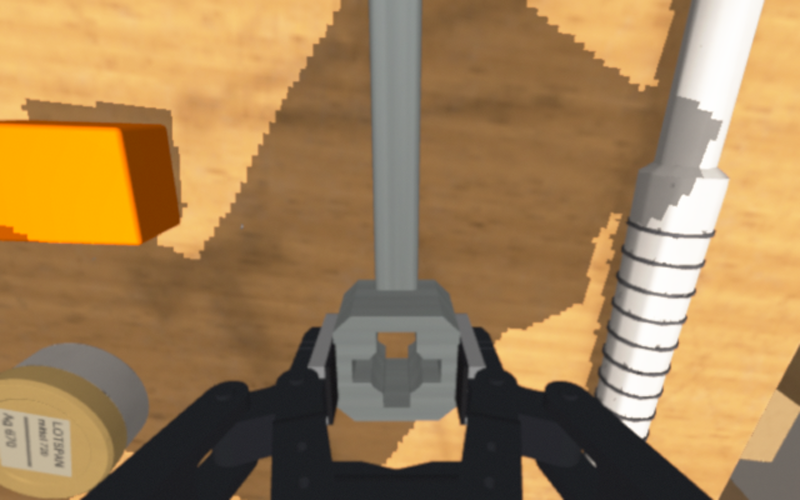

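```bash
cat >> h.py <<'E'
NOSE=np.array([538.4,328.2,142.6]); TH=-0.25
def seatpose(h,th=TH):
    up,vy,zs=vice_axes(); return toolR(-zs,np.cos(th)*vy-np.sin(th)*up), NOSE+(143.9+h)*zs
E
python3 - <<'E'
from h import *
Rt,p=seatpose(60);rv=delta(Rt,p);print(p,np.linalg.norm(rv))
E
```

```text
t 6.5 shift cm [-2.25 48.19 14.23] turn [-0.232 -0.535  1.533]
[443.7226404  290.38465814 319.18257983] 1.6401271043666268
```

Request:
step_arm(
  plan=[
    [[0,0,2],[0,0,0],255],
    [[0,0,6],[0,0,0],255],
    [[-2,0,10],[0,0,0],255],
    [[-4,0,14],[0,0,0],255],
    [[-4,0,14],[0,0,0],255],
    [[-4,0,14],[0,0,0],255],
  ],
)

```text
time_s: 7.1
tcp_pos: [425.5, -191.3, 316.1]
tool_rot: [0.468, 0.531, -0.466, 0.53]
force: [-0.3, -0.2, -4.0]
opening: 40.7
```

```bash
python3 - <<'E'
from h import *
im=snap('wrist','w6');s=env.state();print(s['time_s'],s['tcp_pos'],s['opening'],s['force'])
Rt,p=seatpose(60);rv=delta(Rt,p)
cv2.imwrite('pics/w6b.png',cv2.resize(im['color'],(800,500),interpolation=cv2.INTER_CUBIC))
E
```

```text
7.15 [ 425.61996655 -191.23044267  314.9683122 ] 40.48674265337015 [-0.51705438  0.22452547 -3.53947997]
t 7.15 shift cm [ 1.81 48.16  0.42] turn [-0.231 -0.538  1.533]
```

View pics/w6b.png

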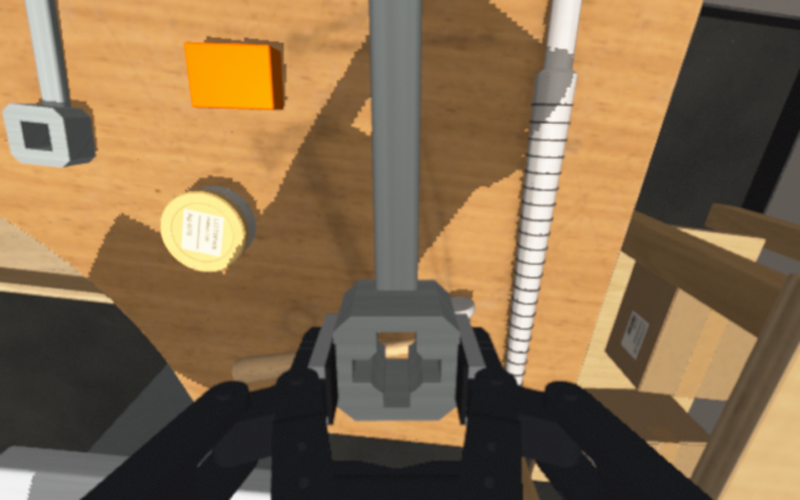

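Request:
step_arm(
  plan=[
    [[-4,3,4],[0,0,0],255],
    [[-6,7,8],[-0.02,-0.045,0.128],255],
    [[-6,12,9],[-0.04,-0.09,0.256],255],
    [[-6,17,9],[-0.06,-0.135,0.384],255],
    [[-6,21,9],[-0.077,-0.18,0.511],255],
    [[-6,25,9],[-0.096,-0.225,0.639],255],
    [[-5,29,9],[-0.115,-0.27,0.767],255],
    [[-5,33,9],[-0.135,-0.315,0.894],255],
    [[-4,37,9],[-0.154,-0.36,1.022],255],
    [[-3,41,9],[-0.173,-0.404,1.15],255],
    [[-2,44,8],[-0.192,-0.448,1.278],255],
    [[-1.4,46.9,6.5],[-0.212,-0.493,1.405],255],
    [[-1.4,46.9,6.5],[-0.231,-0.538,1.533],255],
    [[-1.4,46.9,6.5],[-0.231,-0.538,1.533],255],
    [[-1.4,46.9,6.5],[-0.231,-0.538,1.533],255],
    [[-1.4,46.9,6.5],[-0.231,-0.538,1.533],255],
  ],
)

```text
time_s: 8.75
tcp_pos: [412.0, 277.3, 380.1]
tool_rot: [0.013, 0.508, 0.1, 0.855]
force: [-0.1, 0.3, -3.5]
opening: 40.7
```

```bash
python3 - <<'E'
from h import *
im=snap('wrist','w7');s=env.state();print(s['time_s'],s['tcp_pos'],s['opening'],s['force'],s['joints'].round(2))
Rt,p=seatpose(60);rv=delta(Rt,p)
cv2.imwrite('pics/w7b.png',cv2.resize(im['color'],(800,500),interpolation=cv2.INTER_CUBIC))
E
```

```text
8.8 [412.05970336 277.25065373 380.53302252] 40.62863067887861 [-0.15872992 -0.25222474 -3.00803553] [ 0.6   0.12  1.95 -0.21  0.57  0.62]
t 8.8 shift cm [ 3.17  1.31 -6.14] turn [-0.001 -0.     0.002]
```

View pics/w7b.png

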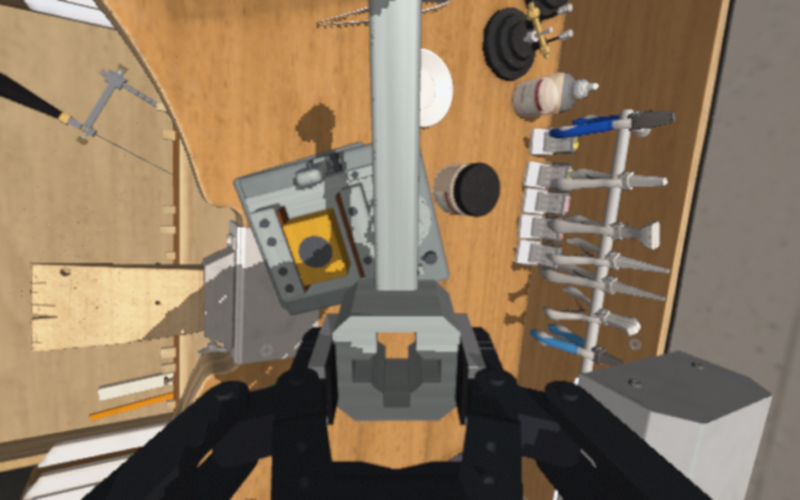

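```bash
python3 - <<'E'
from h import *
w=load('w7');im=w['color'];st=R.from_quat([0.013,0.508,0.1,0.855])
cv2.imwrite('pics/w7z.png',cv2.resize(im[215:345,255:380],None,fx=4.6,fy=4.6,interpolation=cv2.INTER_CUBIC))
E
```

```text
(no output)
```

View pics/w7z.png

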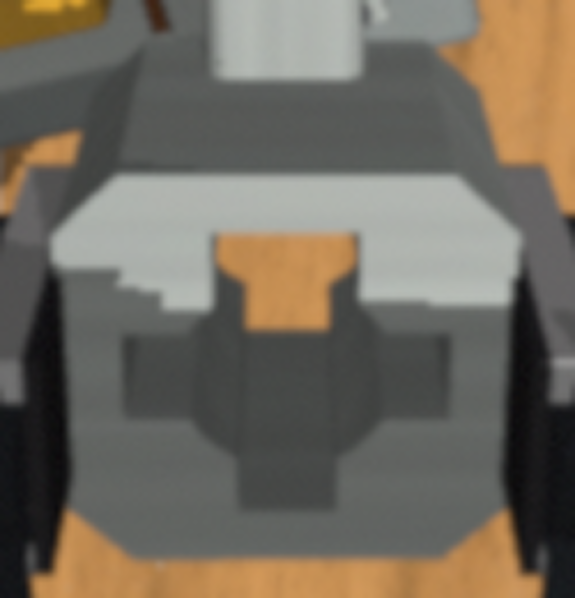

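```bash
python3 - <<'E'
from h import *
w=load('w7');s=env.state();Rt=R.from_quat(s['tool_rot']);tcp=s['tcp_pos']
z=lambda x,y:(x/4.6+255-.4,y/4.6+215-.4)
px=[z(287,174),z(287,556),z(57,300),z(515,300),z(287,233),z(287,510),z(122,377),z(450,377)]
d=Rt.inv().apply(ray(w,px));e=Rt.inv().apply(np.array(w['eye'])-tcp)
P=e+d*((146.9-e[0])/d[:,0])[:,None]
print(e,P.round(1));print((P[0]+P[1])/2,(P[4]+P[5])/2,(P[2]+P[3])/2,(P[6]+P[7])/2, P[0,1]-P[1,1],P[4,1]-P[5,1],P[2,2]-P[3,2],P[6,2]-P[7,2])
E
```

```text
[31.18840519 84.14388193 -0.89489377] [[146.9  20.8  -1. ]
 [146.9 -20.8  -1. ]
 [146.9   8.  -21.9]
 [146.9   8.   19.6]
 [146.9  14.9  -1. ]
 [146.9 -15.3  -1. ]
 [146.9  -0.3 -16.3]
 [146.9  -0.2  14. ]]
[ 1.46900000e+02  1.88570721e-02 -1.02867938e+00] [146.9         -0.20322516  -1.02872811] [146.9          8.00463736  -1.12235102] [146.9         -0.25778542  -1.12380114] 41.63962995558739 30.262280809312173 -41.516642743774746 -30.331728661840845
```

```bash
sed -i 's/^NOSE=.*;/NOSE=np.array([539.0,328.5,143.0]);/' h.py; python3 - <<'E'
from h import *
for h in (40,25,10,0):
  Rt,p=seatpose(h);rv=delta(Rt,p)
E
```

```text
t 8.8 shift cm [ 4.15  1.71 -7.83] turn [-0.001 -0.     0.002]
t 8.8 shift cm [ 4.85  1.99 -9.13] turn [-0.001 -0.     0.002]
t 8.8 shift cm [  5.55   2.27 -10.43] turn [-0.001 -0.     0.002]
t 8.8 shift cm [  6.01   2.46 -11.29] turn [-0.001 -0.     0.002]
```

Request:
step_arm(
  plan=[
    [[2,0.8,-4],[0,0,0],255],
    [[4.15,1.7,-7.8],[0,0,0],255],
    [[4.15,1.7,-7.8],[0,0,0],255],
    [[4.15,1.7,-7.8],[0,0,0],255],
  ],
)

```text
time_s: 9.2
tcp_pos: [453.8, 294.3, 302.1]
tool_rot: [0.013, 0.508, 0.101, 0.855]
force: [-0.3, 0.3, -3.0]
opening: 40.4
```

```bash
python3 - <<'E'
from h import *
im=snap('wrist','w8');sc=snap('scene','s8');s=env.state();print(s['time_s'],s['tcp_pos'],s['opening'],s['force'],s['joints'].round(2))
for h in (40,25,10,0):Rt,p=seatpose(h);rv=delta(Rt,p)
cv2.imwrite('pics/w8z.png',cv2.resize(im['color'][215:345,255:380],None,fx=4.6,fy=4.6,interpolation=cv2.INTER_CUBIC))
cv2.imwrite('pics/s8z.png',cv2.resize(sc['color'][130:290,220:400],None,fx=4,fy=3.7,interpolation=cv2.INTER_CUBIC))
E
```

```text
9.3 [453.61932498 294.51184478 304.44904287] 40.678589005703095 [ 1.05735355 -0.33398656 -3.58493499] [ 0.58  0.27  1.97 -0.27  0.39  0.67]
t 9.3 shift cm [-0.   -0.01 -0.22] turn [-0.003  0.004  0.001]
t 9.3 shift cm [ 0.7   0.27 -1.52] turn [-0.003  0.004  0.001]
t 9.3 shift cm [ 1.39  0.54 -2.82] turn [-0.003  0.004  0.001]
t 9.3 shift cm [ 1.86  0.73 -3.68] turn [-0.003  0.004  0.001]
```

View pics/w8z.png

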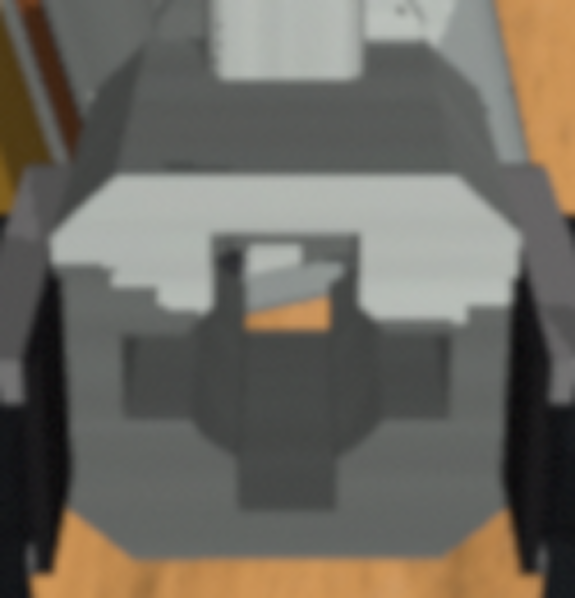

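View pics/s8z.png

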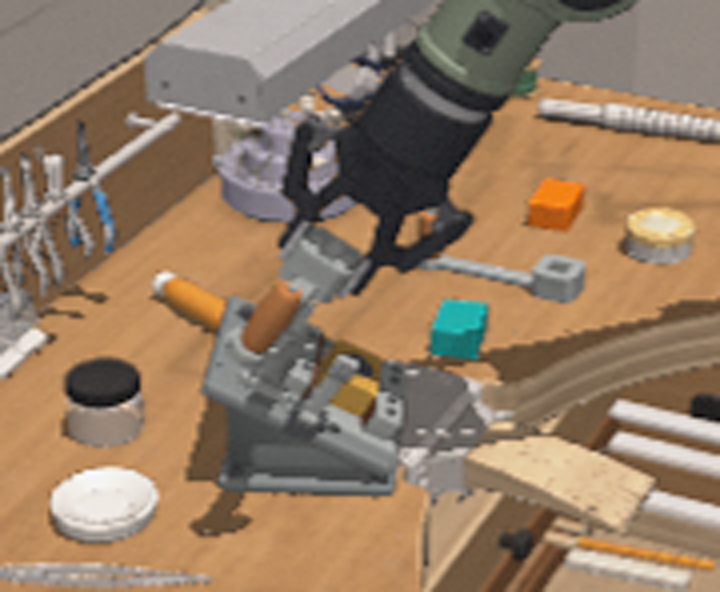

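Request:
step_arm(
  plan=[
    [[0.3,0.12,-0.6],[0,0,0],255],
    [[0.7,0.28,-1.3],[0,0,0],255],
    [[0.7,0.28,-1.3],[0,0,0],255],
    [[0.7,0.28,-1.3],[0,0,0],255],
  ],
)

```text
time_s: 9.7
tcp_pos: [460.4, 297.3, 289.7]
tool_rot: [0.013, 0.507, 0.101, 0.856]
force: [-0.5, 0.4, -3.1]
opening: 40.9
```

```bash
python3 - <<'E'
from h import *
im=snap('wrist','w9');s=env.state();print(s['time_s'],s['tcp_pos'],s['opening'],s['force'],s['moment'])
for h in (25,10,0):Rt,p=seatpose(h);rv=delta(Rt,p)
cv2.imwrite('pics/w9z.png',cv2.resize(im['color'][215:345,255:380],None,fx=4.6,fy=4.6,interpolation=cv2.INTER_CUBIC))
E
```

```text
9.75 [460.41155851 297.36623646 289.85955957] 40.81199280619294 [-0.32723118  0.16625797 -4.23233823] [-0.19734426  0.4552496  -0.03089064]
t 9.75 shift cm [ 0.02 -0.02 -0.06] turn [-0.001  0.001 -0.   ]
t 9.75 shift cm [ 0.71  0.26 -1.36] turn [-0.001  0.001 -0.   ]
t 9.75 shift cm [ 1.18  0.44 -2.22] turn [-0.001  0.001 -0.   ]
```

View pics/w9z.png

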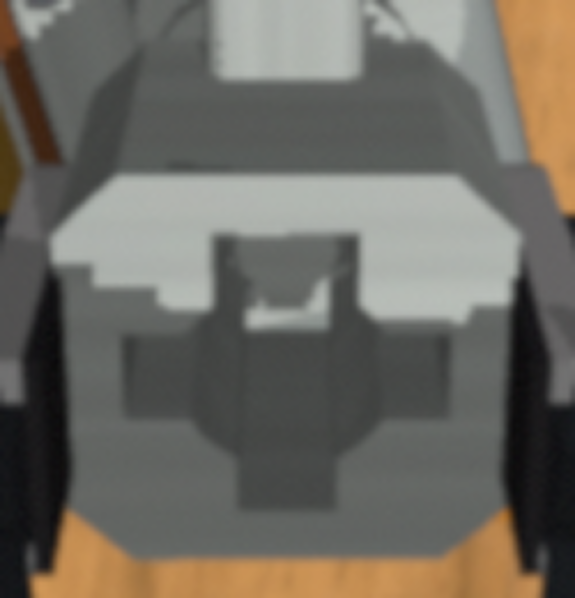

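Request:
step_arm(
  plan=[
    [[0.25,0.09,-0.45],[0,0,0],255],
    [[0.25,0.09,-0.45],[0,0,0],255],
    [[0.25,0.09,-0.45],[0,0,0],255],
  ],
)

```text
time_s: 10.05
tcp_pos: [463.0, 298.3, 285.0]
tool_rot: [0.013, 0.507, 0.101, 0.856]
force: [0.3, -0.5, -3.9]
opening: 40.4
```

Request:
step_arm(
  plan=[
    [[0.2,0.08,-0.38],[0,0,0],255],
    [[0.2,0.08,-0.38],[0,0,0],255],
    [[0.2,0.08,-0.38],[0,0,0],255],
  ],
)

```text
time_s: 10.35
tcp_pos: [465.0, 299.1, 281.3]
tool_rot: [0.013, 0.507, 0.101, 0.856]
force: [-0.4, -0.7, -3.0]
opening: 40.8
```

```bash
python3 - <<'E'
from h import *
im=snap('wrist','w10');s=env.state();print(s['time_s'],s['tcp_pos'],s['opening'],s['force'],s['moment'])
for h in (10,0):Rt,p=seatpose(h);rv=delta(Rt,p)
cv2.imwrite('pics/w10z.png',cv2.resize(im['color'][215:345,255:380],None,fx=4.6,fy=4.6,interpolation=cv2.INTER_CUBIC))
E
```

```text
10.4 [465.00999529 299.06762323 281.33877667] 40.76229974315859 [-0.29626645  0.68919813 -2.9583734 ] [-0.31610472  0.48116469 -0.00846003]
t 10.4 shift cm [ 0.25  0.09 -0.51] turn [-0.001  0.001  0.   ]
t 10.4 shift cm [ 0.72  0.27 -1.37] turn [-0.001  0.001  0.   ]
```

View pics/w10z.png

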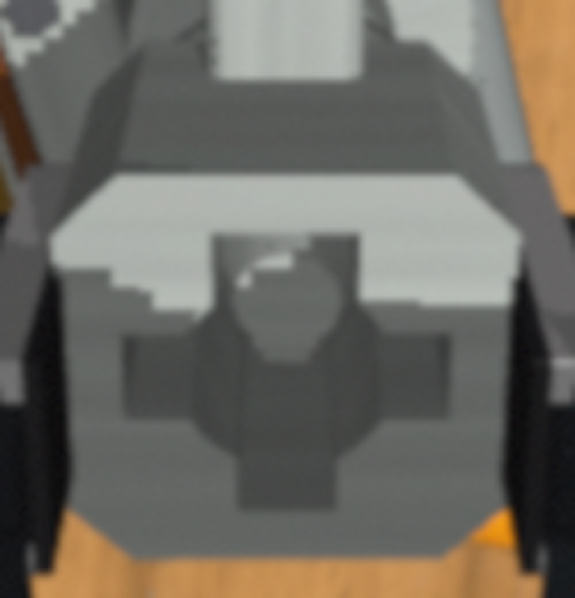

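Request:
step_arm(
  plan=[
    [[0.25,0.1,-0.5],[0,0,0],255],
    [[0.5,0.19,-0.95],[0,0,0],255],
    [[0.5,0.19,-0.95],[0,0,0],255],
    [[0.5,0.19,-0.95],[0,0,0],255],
  ],
)

```text
time_s: 10.8
tcp_pos: [470.0, 301.0, 271.6]
tool_rot: [0.013, 0.507, 0.101, 0.856]
force: [0.6, 0.1, -3.4]
opening: 40.6
```

Request:
step_arm(
  plan=[
    [[0.12,0.05,-0.22],[0,0,0],255],
    [[0.12,0.05,-0.22],[0,0,0],255],
    [[0.12,0.05,-0.22],[0,0,0],255],
  ],
)

```text
time_s: 11.1
tcp_pos: [471.2, 301.5, 269.7]
tool_rot: [0.013, 0.507, 0.101, 0.856]
force: [0.0, 0.2, -2.9]
opening: 40.7
```

Request:
step_arm(
  plan=[
    [[0.09,0.04,-0.17],[0,0,0],255],
    [[0.09,0.04,-0.17],[0,0,0],255],
    [[0.09,0.04,-0.17],[0,0,0],255],
  ],
)

```text
time_s: 11.4
tcp_pos: [472.1, 301.9, 268.0]
tool_rot: [0.013, 0.507, 0.101, 0.856]
force: [0.0, 0.1, -2.4]
opening: 40.6
```

```bash
python3 - <<'E'
from h import *
im=snap('wrist','w11');s=env.state();print(s['time_s'],s['tcp_pos'],s['opening'],s['force'],s['moment'])
for h in (0,):Rt,p=seatpose(h);rv=delta(Rt,p)
cv2.imwrite('pics/w11z.png',cv2.resize(im['color'][215:345,255:380],None,fx=4.6,fy=4.6,interpolation=cv2.INTER_CUBIC))
E
```

```text
11.45 [472.06036187 301.85941853 267.99408333] 40.4508253441336 [ 0.478973    0.33519299 -2.5725671 ] [-0.24381409  0.48626648 -0.00163612]
t 11.45 shift cm [ 0.01 -0.   -0.04] turn [-0.001  0.001  0.   ]
```

View pics/w11z.png

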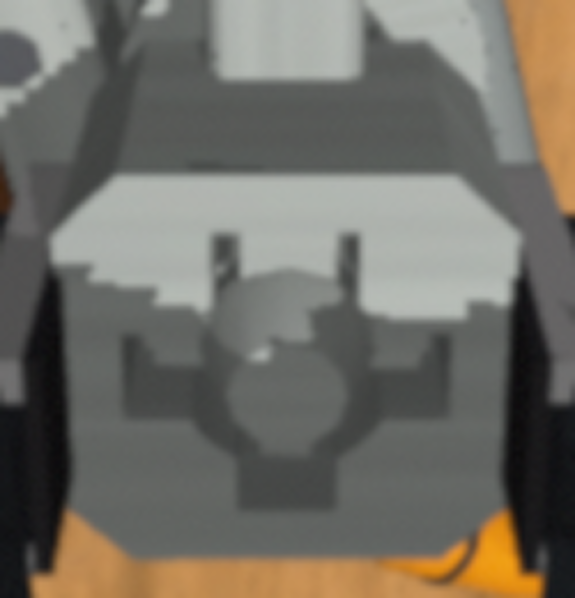

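Request:
step_arm(
  plan=[
    [[0.05,0.02,-0.09],[0,0,0],255],
    [[0.05,0.02,-0.09],[0,0,0],255],
    [[0.05,0.02,-0.09],[0,0,0],255],
  ],
)

```text
time_s: 11.75
tcp_pos: [472.1, 301.9, 267.9]
tool_rot: [0.013, 0.507, 0.101, 0.856]
force: [-5.6, -1.9, 4.2]
opening: 40.7
```

Request:
step_arm(
  plan=[
    [[0.05,0.02,-0.09],[0,0,0],255],
    [[0.05,0.02,-0.09],[0,0,0],255],
    [[0.05,0.02,-0.09],[0,0,0],255],
  ],
)

```text
time_s: 12.05
tcp_pos: [472.1, 301.9, 267.8]
tool_rot: [0.013, 0.507, 0.101, 0.856]
force: [-10.9, -4.6, 10.3]
opening: 40.6
```

```bash
python3 - <<'E'
from h import *
im=snap('wrist','w12');s=env.state();print(s['time_s'],s['tcp_pos'],s['opening'],s['force'],s['moment'])
for h in (0,):Rt,p=seatpose(h);rv=delta(Rt,p)
cv2.imwrite('pics/w12z.png',cv2.resize(im['color'][215:345,255:380],None,fx=4.6,fy=4.6,interpolation=cv2.INTER_CUBIC))
E
```

```text
12.1 [472.09895943 301.92952985 267.81279812] 40.88503907873822 [-11.83457478  -3.08140797  10.98518375] [-0.4504383   1.13546921  0.0744466 ]
t 12.1 shift cm [ 0.01 -0.01 -0.02] turn [-0.001  0.001  0.   ]
```

View pics/w12z.png

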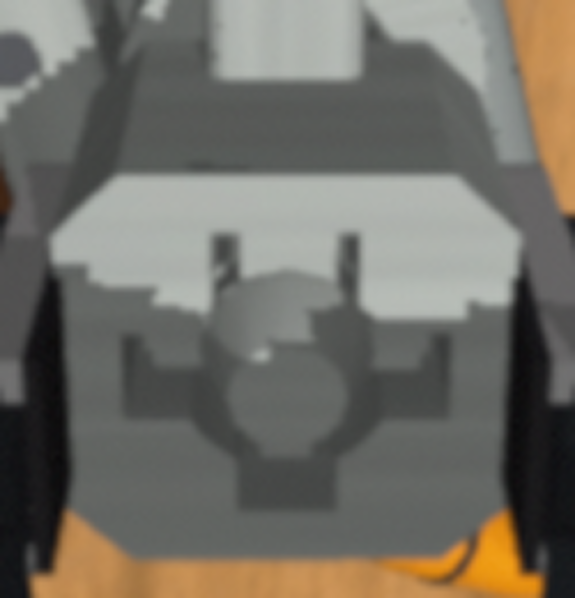

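Request:
step_arm(
  plan=[
    [[-0.1,-0.04,0.17],[0,0,0],255],
    [[-0.1,-0.04,0.17],[0,0,0],70],
    [[-0.1,-0.04,0.17],[0,0,0],70],
    [[-0.1,-0.04,0.17],[0,0,0],70],
    [[-0.1,-0.04,0.17],[0,0,0],70],
    [[-1,-0.4,1.9],[0,0,0],70],
    [[-3.3,-1.3,6.2],[0,0,0],70],
    [[-4.7,-1.9,8.8],[0,0,0],70],
    [[-4.7,-1.9,8.8],[0,0,0],70],
    [[-4.7,-1.9,8.8],[0,0,0],70],
  ],
)

```text
time_s: 13.1
tcp_pos: [426.0, 283.2, 354.6]
tool_rot: [0.013, 0.507, 0.102, 0.856]
force: [-0.5, -0.3, -0.9]
opening: 62.2
```

```bash
python3 - <<'E'
from h import *
im=snap('wrist','w13');s=env.state();print(s['time_s'],s['tcp_pos'],s['opening'],s['force'],s['moment'])
for h in (0,):Rt,p=seatpose(h);rv=delta(Rt,p)
cv2.imwrite('pics/w13b.png',cv2.resize(im['color'],(800,500),interpolation=cv2.INTER_CUBIC))
E
```

```text
13.15 [426.06913202 283.20443759 353.54678821] 62.01057993613463 [-0.22633433 -0.7990359   0.36050575] [-0.13162634  0.23880059 -0.00267788]
t 13.15 shift cm [ 4.61  1.86 -8.59] turn [-0.  0.  0.]
```

View pics/w13b.png

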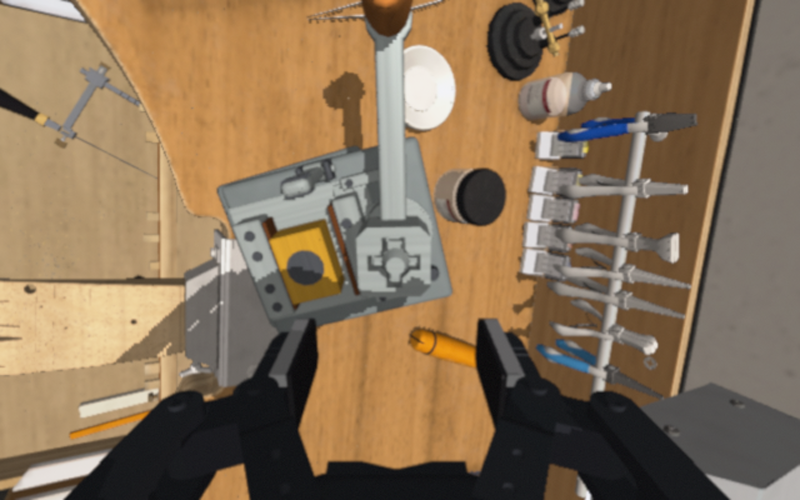

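```bash
cat >> h.py <<'E'
def vp(u,v,h):
    up,vy,zs=vice_axes(); return NOSE-68*zs+u*up+v*vy+h*zs
def go(u,v,h,th=0):
    up,vy,zs=vice_axes(); return delta(toolR(-zs,np.cos(th)*vy-np.sin(th)*up),vp(u,v,h))
E
python3 - <<'E'
from h import *
w=load('w13');im=w['color'].copy()
T=[vp(-42,56,6),vp(-42,56,55),vp(-42,56,64),vp(0,0,68)]
for p in proj(w,T): cv2.circle(im,tuple(int(round(v)) for v in p),2,(0,0,255),-1)
cv2.imwrite('pics/w13t.png',cv2.resize(im[100:230,160:360],None,fx=4,fy=4,interpolation=cv2.INTER_CUBIC))
for a in [(-46,30,290),(-46,30,223),(-46,95,215)]: go(*a)
E
```

```text
t 13.15 shift cm [-3.83  1.72 -4.13] turn [-0.117 -0.046  0.217]
t 13.15 shift cm [-0.72  2.96 -9.93] turn [-0.117 -0.046  0.217]
t 13.15 shift cm [ -2.76   9.15 -10.62] turn [-0.117 -0.046  0.217]
```

View pics/w13t.png

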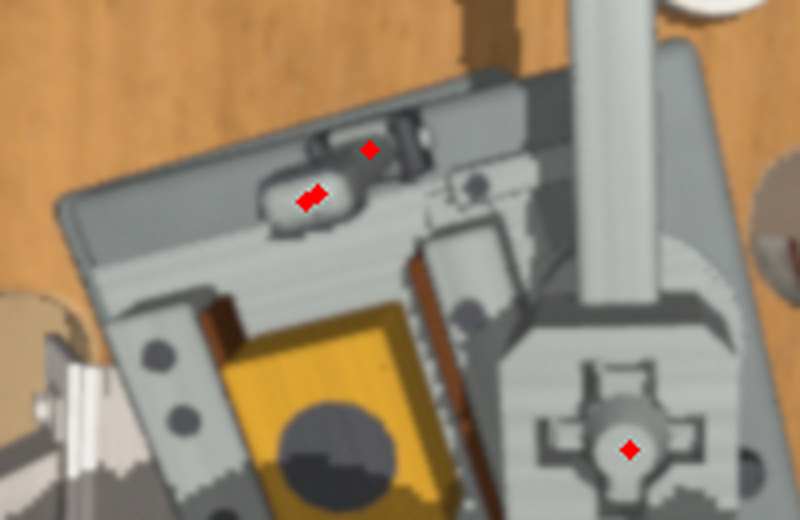

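Request:
step_arm(
  plan=[
    [[-2,0.9,-1],[-0.06,-0.023,0.11],255],
    [[-3.8,1.7,-4.1],[-0.117,-0.046,0.217],255],
    [[-3.8,1.7,-4.1],[-0.117,-0.046,0.217],255],
    [[-3.8,1.7,-4.1],[-0.117,-0.046,0.217],255],
    [[-3.8,1.7,-4.1],[-0.117,-0.046,0.217],255],
  ],
)

```text
time_s: 13.65
tcp_pos: [389.2, 300.7, 313.7]
tool_rot: [-0.094, 0.49, 0.164, 0.851]
force: [0.7, -0.1, 0.2]
opening: 0.1
```

```bash
python3 - <<'E'
from h import *
im=snap('wrist','w14');s=env.state();print(s['time_s'],s['tcp_pos'],s['opening'],s['force'])
for a in [(-46,30,290),(-46,30,223),(-46,95,215)]: go(*a)
cv2.imwrite('pics/w14b.png',cv2.resize(im['color'],(800,500),interpolation=cv2.INTER_CUBIC))
E
```

```text
13.7 [389.24021205 300.54406605 313.99318069] 0.11649647666020957 [ 0.0336105   0.14049825 -0.56227633]
t 13.7 shift cm [-0.14 -0.01 -0.17] turn [-0.002  0.002  0.001]
t 13.7 shift cm [ 2.97  1.23 -5.98] turn [-0.002  0.002  0.001]
t 13.7 shift cm [ 0.93  7.41 -6.67] turn [-0.002  0.002  0.001]
```

View pics/w14b.png

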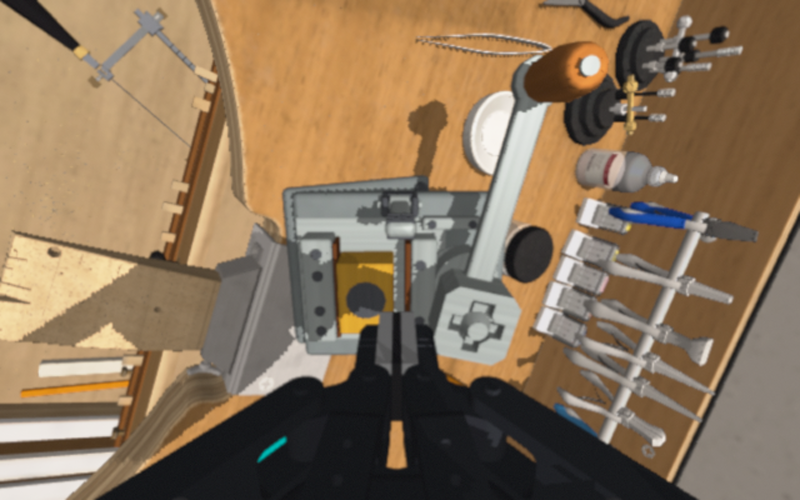

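Request:
step_arm(
  plan=[
    [[1.5,0.6,-3],[0,0,0],255],
    [[3,1.2,-5.8],[0,0,0],255],
    [[3,1.2,-5.8],[0,0,0],255],
    [[3,1.2,-5.8],[0,0,0],255],
  ],
)

```text
time_s: 14.1
tcp_pos: [418.8, 312.2, 255.6]
tool_rot: [-0.094, 0.491, 0.163, 0.851]
force: [0.1, 0.6, 0.4]
opening: 0.3
```

```bash
python3 - <<'E'
from h import *
im=snap('wrist','w15');s=env.state();print(s['time_s'],s['tcp_pos'],s['opening'],s['force'])
for a in [(-46,30,223),(-46,50,221),(-46,75,218),(-46,95,212)]: go(*a)
cv2.imwrite('pics/w15b.png',cv2.resize(im['color'],(800,500),interpolation=cv2.INTER_CUBIC))
E
```

```text
14.15 [418.57109981 312.26148674 256.31117228] -0.022297178796665647 [-0.7019197  -0.21873106  0.57941966]
t 14.15 shift cm [ 0.03  0.06 -0.21] turn [-0.001  0.002  0.   ]
t 14.15 shift cm [-0.62  1.95 -0.38] turn [-0.001  0.002  0.   ]
t 14.15 shift cm [-1.4   4.33 -0.64] turn [-0.001  0.002  0.   ]
t 14.15 shift cm [-1.87  6.3  -1.16] turn [-0.001  0.002  0.   ]
```

View pics/w15b.png

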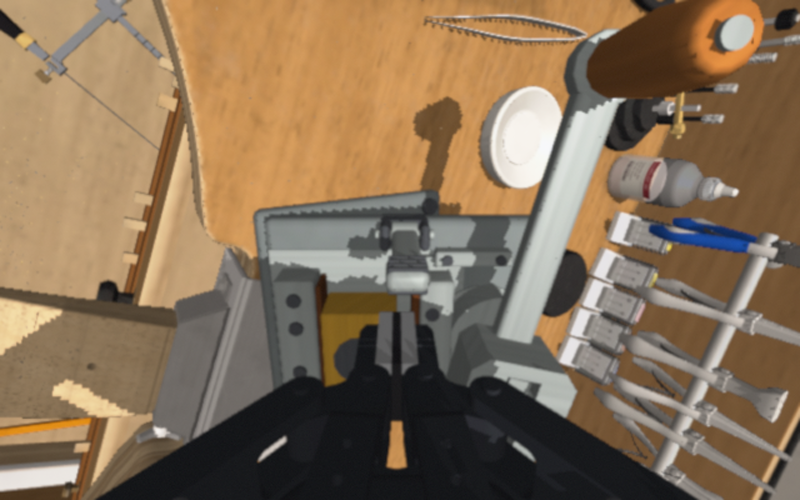

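Request:
step_arm(
  plan=[
    [[-0.6,1.9,-0.3],[0,0,0],255],
    [[-1.0,3.2,-0.5],[0,0,0],255],
    [[-1.4,4.3,-0.7],[0,0,0],255],
    [[-1.9,6.2,-1.1],[0,0,0],255],
    [[-1.9,6.2,-1.1],[0,0,0],255],
    [[-1.9,6.2,-1.1],[0,0,0],255],
  ],
)

```text
time_s: 14.75
tcp_pos: [398.9, 374.3, 245.6]
tool_rot: [-0.094, 0.49, 0.164, 0.851]
force: [-0.4, -0.1, 1.3]
opening: -0.1
```

```bash
python3 - <<'E'
from h import *
im=snap('wrist','w16');s=env.state();print(s['time_s'],s['tcp_pos'],s['opening'],s['force'],s['joints'].round(2))
go(-46,95,212)
cv2.imwrite('pics/w16b.png',cv2.resize(im['color'],(800,500),interpolation=cv2.INTER_CUBIC))
E
```

```text
14.8 [398.99075836 373.90518321 245.35529261] 0.20630452213203326 [ 0.8860252  -1.24141032  0.52597429] [ 0.78  0.37  2.02 -0.66  0.33  0.99]
t 14.8 shift cm [ 0.09  0.13 -0.06] turn [-0.001  0.002 -0.   ]
```

View pics/w16b.png

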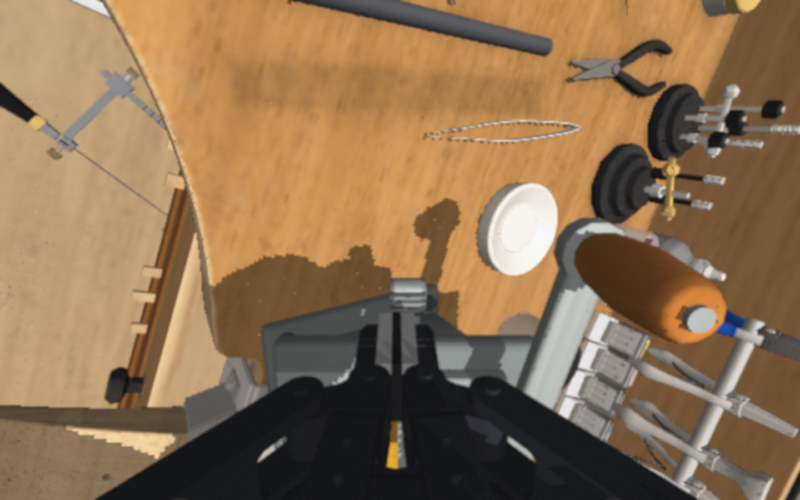

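```bash
python3 - <<'E'
from h import *
go(-46,80,300); go(-46,40,310,-.22);go(28,127,310,-.22)
E
```

```text
t 14.8 shift cm [-3.44 -2.89  7.56] turn [-0.001  0.002 -0.   ]
t 14.8 shift cm [-2.42 -6.79  8.42] turn [ 0.101  0.042 -0.191]
t 14.8 shift cm [ 0.31  3.66 12.12] turn [ 0.101  0.042 -0.191]
```

Request:
step_arm(
  plan=[
    [[-2,-1.5,4],[0,0,0],255],
    [[-3.4,-2.9,7.6],[0,0,0],255],
    [[-2.4,-6.8,8.4],[0.1,0.042,-0.19],100],
    [[-2.4,-6.8,8.4],[0.1,0.042,-0.19],100],
    [[-2.4,-6.8,8.4],[0.1,0.042,-0.19],100],
    [[-2.4,-6.8,8.4],[0.1,0.042,-0.19],100],
  ],
)

```text
time_s: 15.4
tcp_pos: [375.1, 305.8, 328.6]
tool_rot: [-0.002, 0.506, 0.109, 0.856]
force: [0.3, -1.0, -0.2]
opening: 52.1
```

```bash
python3 - <<'E'
from h import *
im=snap('wrist','w17');sc=snap('scene','s17');s=env.state();print(s['time_s'],s['tcp_pos'],s['opening'],s['force'],s['joints'].round(2))
cv2.imwrite('pics/w17b.png',cv2.resize(im['color'],(800,500),interpolation=cv2.INTER_CUBIC))
cv2.imwrite('pics/s17z.png',cv2.resize(sc['color'][130:290,220:400],None,fx=4,fy=3.7,interpolation=cv2.INTER_CUBIC))
for th in(-.2,-.25): go(-130*np.sin(th),130*np.cos(th),310,th);go(-130*np.sin(th),130*np.cos(th),238,th)
E
```

```text
15.5 [375.0597102  306.36860426 328.08748758] 51.69974389833303 [0.31378013 0.04616415 0.32875363] [ 0.71  0.17  2.05 -0.38  0.46  0.85]
t 15.5 shift cm [ 2.51 10.39  3.74] turn [-0.007 -0.005  0.015]
t 15.5 shift cm [ 5.85 11.72 -2.49] turn [-0.007 -0.005  0.015]
t 15.5 shift cm [ 3.07 10.46  4.06] turn [ 0.016  0.005 -0.028]
t 15.5 shift cm [ 6.41 11.79 -2.18] turn [ 0.016  0.005 -0.028]
```

View pics/w17b.png

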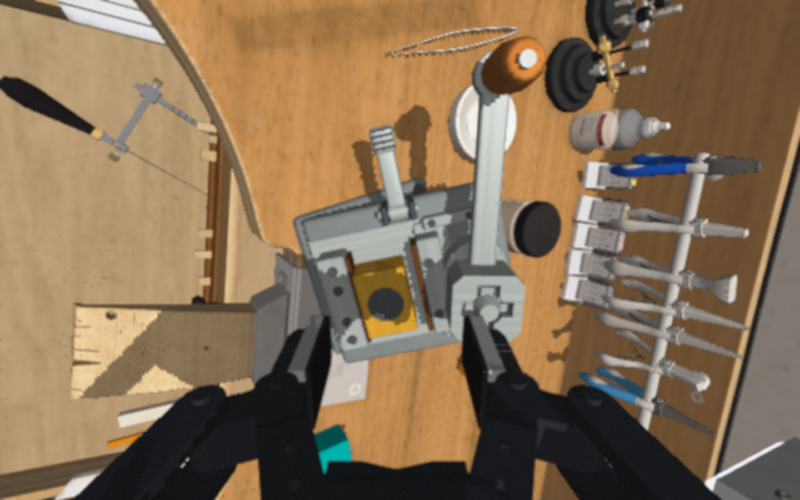

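View pics/s17z.png

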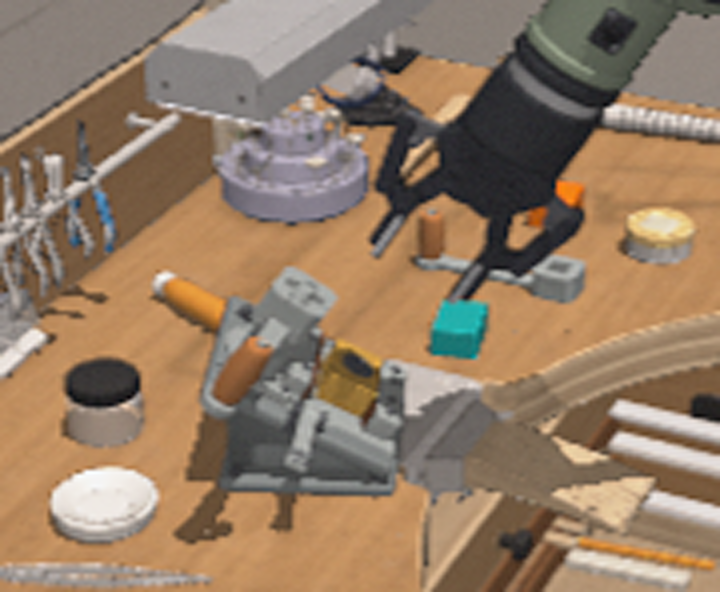

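```bash
python3 - <<'E'
from h import *
w=load('w17');up,vy,zs=vice_axes()
S0=vp(0,0,0)
d=ray(w,[(527/1.25,59/1.25)])[0];e=np.array(w['eye']);P=e+d*(((S0+97*zs-e)@zs)/(d@zs))
q=P-S0;print(q@up,q@vy,np.hypot(q@up,q@vy),'theta',np.arctan2(-(q@up),q@vy))
E
```

```text
27.21084406705995 128.89568596887008 131.73658526099507 theta -0.20805266520329965
```

Request:
step_arm(
  plan=[
    [[1,5,2],[0,0,0],100],
    [[2.6,10.4,3.8],[0,0,0.01],100],
    [[2.6,10.4,3.8],[0,0,0.01],100],
    [[2.6,10.4,3.8],[0,0,0.01],100],
    [[2.6,10.4,3.8],[0,0,0.01],100],
  ],
)

```text
time_s: 16.0
tcp_pos: [400.5, 410.0, 364.9]
tool_rot: [-0.005, 0.507, 0.113, 0.854]
force: [-0.0, -0.2, -0.4]
opening: 51.7
```

```bash
python3 - <<'E'
from h import *
im=snap('wrist','w18');s=env.state();print(s['time_s'],s['tcp_pos'],s['opening'],s['force'],s['joints'].round(2))
cv2.imwrite('pics/w18b.png',cv2.resize(im['color'],(800,500),interpolation=cv2.INTER_CUBIC))
th=-.21;go(-130*np.sin(th),130*np.cos(th),310,th);go(-130*np.sin(th),130*np.cos(th),238,th)
E
```

```text
16.05 [400.45649629 409.47788776 364.88724759] 51.92900390642366 [ 0.33380488 -0.84401411 -0.47223765] [ 0.83  0.26  1.81 -0.37  0.63  0.91]
t 16.05 shift cm [0.08 0.09 0.12] turn [-0.    -0.005 -0.003]
t 16.05 shift cm [ 3.42  1.43 -6.11] turn [-0.    -0.005 -0.003]
```

View pics/w18b.png

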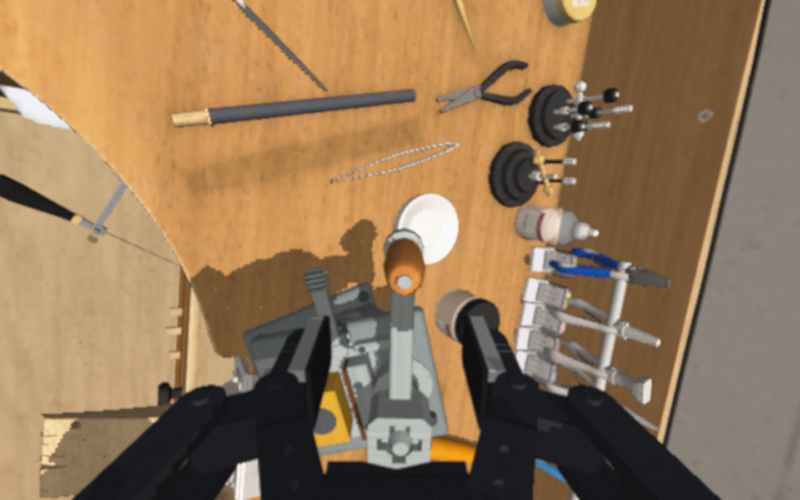

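Request:
step_arm(
  plan=[
    [[1.7,0.7,-3],[0,0,0],100],
    [[3.4,1.4,-6.1],[0,0,0],100],
    [[3.4,1.4,-6.1],[0,0,0],100],
    [[3.4,1.4,-6.1],[0,0,0],100],
  ],
)

```text
time_s: 16.45
tcp_pos: [434.9, 423.2, 304.5]
tool_rot: [-0.005, 0.507, 0.112, 0.854]
force: [0.6, 0.2, 0.0]
opening: 52.1
```

```bash
python3 - <<'E'
from h import *
im=snap('wrist','w19');s=env.state();print(s['time_s'],s['tcp_pos'],s['opening'],s['force'],s['joints'].round(2))
cv2.imwrite('pics/w19b.png',cv2.resize(im['color'],(800,500),interpolation=cv2.INTER_CUBIC))
th=-.21;go(-130*np.sin(th),130*np.cos(th),238,th)
E
```

```text
16.5 [434.83518205 423.57173603 305.77990562] 51.74377183277512 [0.18854219 0.07908883 0.37997426] [ 0.8   0.37  1.81 -0.42  0.51  0.95]
t 16.5 shift cm [-0.01  0.02 -0.2 ] turn [-0.003 -0.003 -0.002]
```

View pics/w19b.png

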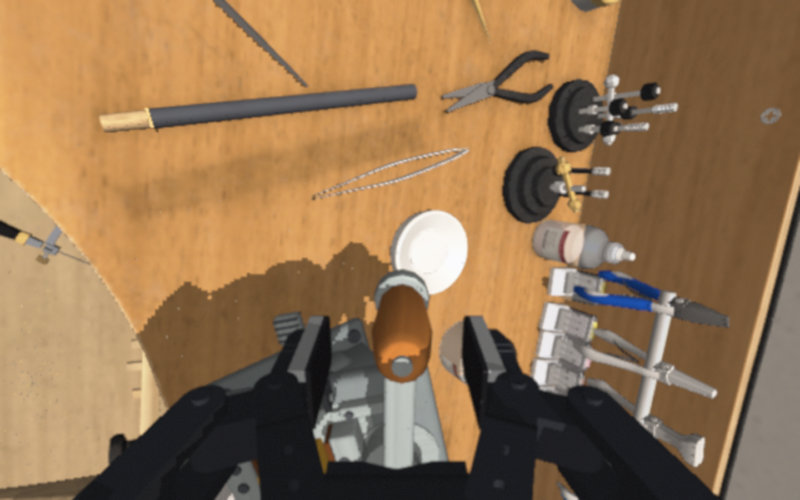

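```bash
python3 - <<'E'
from h import *
w=load('w19');s=env.state();Rt=R.from_quat(s['tool_rot'])
for d in (141,155,173): print(d,proj(w,s['tcp_pos']+Rt.apply([d,0,0]))*1.25)
P=s['tcp_pos']
# arc plan, tool angle = clipped
up,vy,zs=vice_axes();R0=R.from_quat(s['tool_rot'])
for th in np.arange(-.21,1.46,.1):
    tt=-.21+(th+.21)*0.7
    p=vp(-130*np.sin(th),130*np.cos(th),238);Rt=toolR(-zs,np.cos(tt)*vy-np.sin(tt)*up)
    print(round(th,2),((p-vp(130*np.sin(.21),130*np.cos(.21),238))/10).round(2),(R.from_rotvec(zs*(tt+.21))).as_rotvec().round(3))
E
```

```text
141 [[401.49596461 381.01563216]]
155 [[401.10192414 355.8374275 ]]
173 [[400.69091019 329.56511201]]
-0.21 [0. 0. 0.] [-0. -0.  0.]
-0.11 [-1.11 -0.22 -0.64] [-0.033 -0.013  0.061]
-0.01 [-2.18 -0.56 -1.29] [-0.065 -0.026  0.121]
0.09 [-3.21 -1.03 -1.94] [-0.098 -0.039  0.182]
0.19 [-4.17 -1.61 -2.58] [-0.13  -0.052  0.242]
0.29 [-5.07 -2.3  -3.21] [-0.163 -0.065  0.303]
0.39 [-5.9  -3.1  -3.83] [-0.195 -0.078  0.364]
0.49 [-6.64 -3.99 -4.41] [-0.228 -0.091  0.424]
0.59 [-7.29 -4.97 -4.97] [-0.26  -0.104  0.485]
0.69 [-7.84 -6.03 -5.49] [-0.293 -0.117  0.546]
0.79 [-8.28 -7.15 -5.97] [-0.325 -0.13   0.606]
0.89 [-8.62 -8.32 -6.41] [-0.358 -0.143  0.667]
0.99 [-8.85 -9.54 -6.79] [-0.39  -0.156  0.727]
1.09 [ -8.96 -10.8   -7.12] [-0.423 -0.169  0.788]
1.19 [ -8.96 -12.07  -7.39] [-0.455 -0.182  0.849]
1.29 [ -8.85 -13.34  -7.6 ] [-0.488 -0.195  0.909]
1.39 [ -8.62 -14.61  -7.75] [-0.52  -0.208  0.97 ]
```

Request:
step_arm(
  plan=[
    [[0,0,0],[0,0,0],158],
    [[0,0,0],[0,0,0],158],
    [[0,0,0],[0,0,0],158],
    [[-0.55,-0.11,-0.32],[-0.016,-0.006,0.03],158],
    [[-1.1,-0.22,-0.64],[-0.033,-0.013,0.061],158],
    [[-1.65,-0.39,-0.96],[-0.05,-0.02,0.09],158],
    [[-2.18,-0.56,-1.29],[-0.065,-0.026,0.121],158],
    [[-2.7,-0.8,-1.6],[-0.08,-0.032,0.15],158],
    [[-3.2,-1.03,-1.94],[-0.098,-0.039,0.182],158],
    [[-3.7,-1.3,-2.26],[-0.115,-0.045,0.21],158],
    [[-4.17,-1.6,-2.58],[-0.13,-0.052,0.242],158],
    [[-4.17,-1.6,-2.58],[-0.13,-0.052,0.242],158],
  ],
)

```text
time_s: 17.7
tcp_pos: [392.5, 407.7, 278.6]
tool_rot: [-0.125, 0.487, 0.182, 0.845]
force: [1.3, 2.2, 2.1]
opening: 33.1
```

```bash
python3 - <<'E'
from h import *
im=snap('wrist','w20');s=env.state();print(s['time_s'],s['tcp_pos'],s['opening'],s['force'],s['joints'].round(2))
cv2.imwrite('pics/w20b.png',cv2.resize(im['color'],(800,500),interpolation=cv2.INTER_CUBIC))
th=.19;go(-130*np.sin(th),130*np.cos(th),238,.07)
E
```

```text
17.75 [392.84049467 407.79141972 278.78967256] 32.33444385435559 [1.40469441 1.71413977 1.69397051] [ 0.84  0.35  1.93 -0.54  0.44  0.83]
t 17.75 shift cm [ 0.01 -0.02 -0.08] turn [-0.    -0.005 -0.002]
```

View pics/w20b.png

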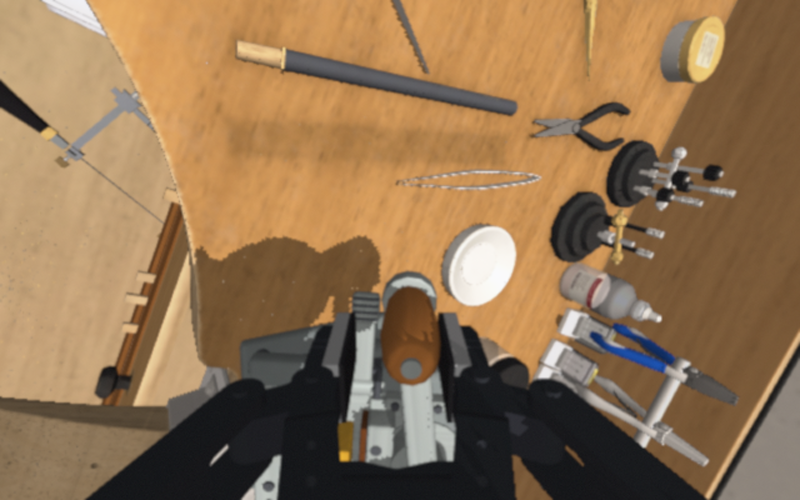

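Request:
step_arm(
  plan=[
    [[-0.45,-0.34,-0.31],[-0.016,-0.006,0.03],158],
    [[-0.9,-0.69,-0.63],[-0.033,-0.013,0.061],158],
    [[-1.32,-1.08,-0.94],[-0.049,-0.02,0.091],158],
    [[-1.73,-1.49,-1.25],[-0.065,-0.026,0.121],158],
    [[-2.1,-1.93,-1.54],[-0.08,-0.032,0.15],158],
    [[-2.47,-2.38,-1.83],[-0.098,-0.039,0.182],158],
    [[-2.8,-2.86,-2.11],[-0.114,-0.045,0.212],158],
    [[-3.12,-3.36,-2.39],[-0.13,-0.052,0.242],158],
    [[-3.4,-3.88,-2.65],[-0.146,-0.058,0.272],158],
    [[-3.67,-4.42,-2.91],[-0.163,-0.065,0.303],158],
    [[-3.67,-4.42,-2.91],[-0.163,-0.065,0.303],158],
  ],
)

```text
time_s: 18.85
tcp_pos: [356.1, 363.0, 249.7]
tool_rot: [-0.27, 0.448, 0.263, 0.81]
force: [-0.8, 2.2, 0.1]
opening: 32.5
```

```bash
python3 - <<'E'
from h import *
im=snap('wrist','w21');s=env.state();print(s['time_s'],s['tcp_pos'],s['opening'],s['force'],s['joints'].round(2))
cv2.imwrite('pics/w21b.png',cv2.resize(im['color'],(800,500),interpolation=cv2.INTER_CUBIC))
th=.69;go(-130*np.sin(th),130*np.cos(th),238,.42)
E
```

```text
18.9 [356.32933228 363.27154991 249.8121352 ] 32.63077532388637 [-0.03865421  1.42868716  1.15453042] [ 0.83  0.32  2.09 -0.72  0.34  0.67]
t 18.9 shift cm [-0.    0.02 -0.1 ] turn [ 0.002 -0.005 -0.   ]
```

View pics/w21b.png

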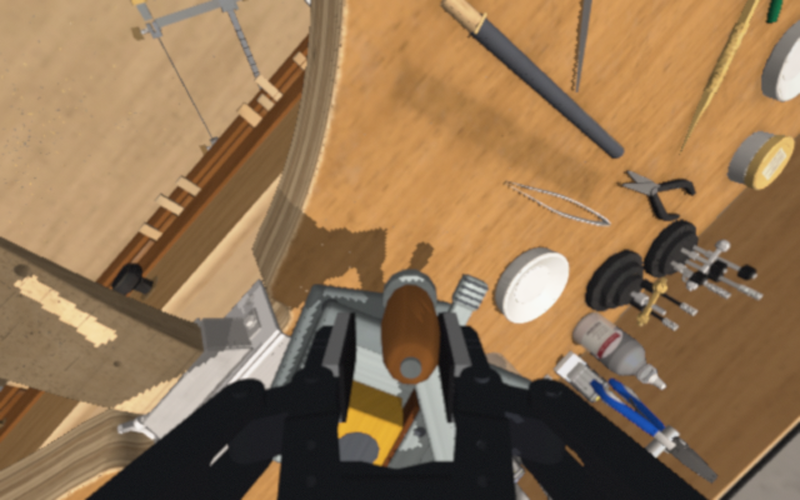

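Request:
step_arm(
  plan=[
    [[-0.22,-0.56,-0.24],[-0.016,-0.006,0.03],158],
    [[-0.44,-1.12,-0.48],[-0.033,-0.013,0.061],158],
    [[-0.62,-1.7,-0.7],[-0.049,-0.02,0.091],158],
    [[-0.78,-2.29,-0.92],[-0.065,-0.026,0.121],158],
    [[-0.9,-2.9,-1.11],[-0.08,-0.032,0.15],158],
    [[-1.01,-3.51,-1.3],[-0.098,-0.039,0.182],158],
    [[-1.07,-4.14,-1.47],[-0.114,-0.045,0.212],158],
    [[-1.12,-4.77,-1.63],[-0.13,-0.052,0.242],158],
    [[-1.12,-4.77,-1.63],[-0.13,-0.052,0.242],158],
  ],
)

```text
time_s: 19.8
tcp_pos: [345.3, 315.3, 233.6]
tool_rot: [-0.381, 0.407, 0.322, 0.765]
force: [-0.2, 2.6, 0.1]
opening: 32.6
```

```bash
python3 - <<'E'
from h import *
im=snap('wrist','w22');s=env.state();print(s['time_s'],s['tcp_pos'],s['opening'],s['force'],s['joints'].round(2))
cv2.imwrite('pics/w22b.png',cv2.resize(im['color'],(800,500),interpolation=cv2.INTER_CUBIC))
th=1.09;go(-130*np.sin(th),130*np.cos(th),238,.7)
E
```

```text
19.85 [345.39508424 315.57522525 233.74244683] 32.62957660116298 [0.01633035 1.94979646 0.85747908] [ 0.78  0.29  2.2  -0.87  0.25  0.51]
t 19.85 shift cm [-0.03  0.02 -0.11] turn [ 0.002 -0.005  0.001]
```

View pics/w22b.png

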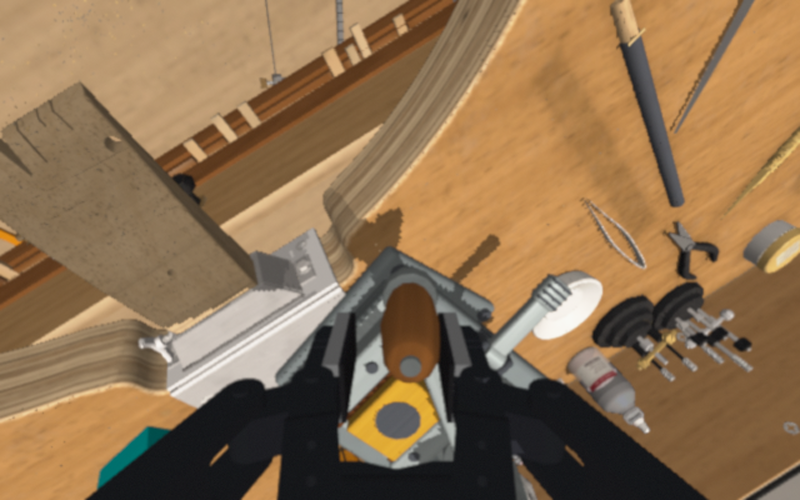

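Request:
step_arm(
  plan=[
    [[0,-0.64,-0.14],[-0.016,-0.006,0.03],158],
    [[0,-1.27,-0.27],[-0.033,-0.013,0.061],158],
    [[0.05,-1.9,-0.38],[-0.049,-0.02,0.091],158],
    [[0.11,-2.54,-0.48],[-0.065,-0.026,0.121],158],
    [[0.11,-2.54,-0.48],[-0.065,-0.026,0.121],158],
  ],
)

```text
time_s: 20.35
tcp_pos: [346.5, 290.1, 229.0]
tool_rot: [-0.433, 0.384, 0.35, 0.737]
force: [-0.5, 3.8, -0.1]
opening: 32.5
```

```bash
python3 - <<'E'
from h import *
im=snap('wrist','w23');s=env.state();print(s['time_s'],s['tcp_pos'],s['opening'],s['force'],s['joints'].round(2))
cv2.imwrite('pics/w23b.png',cv2.resize(im['color'],(800,500),interpolation=cv2.INTER_CUBIC))
th=1.29;go(-130*np.sin(th),130*np.cos(th),238,.84)
up,vy,zs=vice_axes();S0=vp(0,0,0)
E
```

```text
20.4 [346.50566106 290.30394138 229.03750119] 32.36209753216924 [-0.16801545  2.92728773 -0.78497932] [ 0.73  0.28  2.24 -0.94  0.21  0.39]
t 20.4 shift cm [-0.03 -0.   -0.13] turn [ 0.002 -0.004  0.001]
```

View pics/w23b.png

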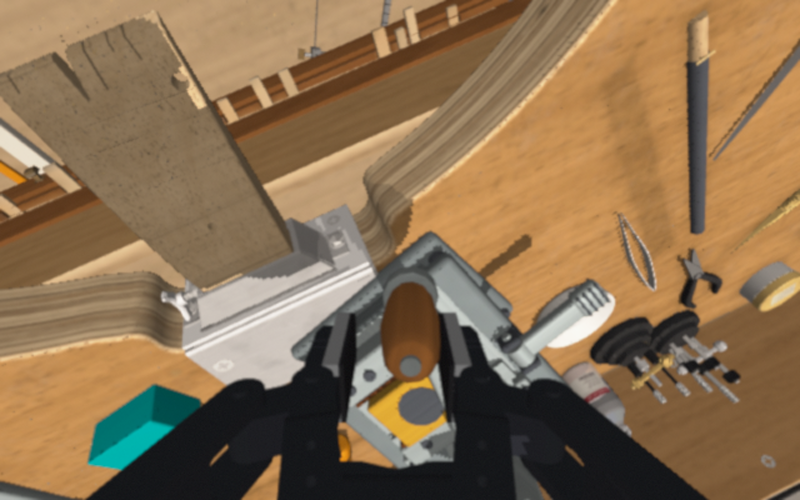

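Request:
step_arm(
  plan=[
    [[0.06,-0.4,-0.05],[-0.01,-0.004,0.018],158],
    [[0.12,-0.8,-0.1],[-0.02,-0.008,0.036],158],
    [[0.12,-0.8,-0.1],[-0.02,-0.008,0.036],158],
  ],
)

```text
time_s: 20.7
tcp_pos: [347.8, 282.6, 228.2]
tool_rot: [-0.449, 0.376, 0.358, 0.728]
force: [-1.4, 3.8, -0.1]
opening: 32.1
```

Request:
step_arm(
  plan=[
    [[0.06,-0.25,-0.03],[0,0,0],158],
    [[0.1,-0.47,-0.05],[0,0,0],158],
    [[0.1,-0.47,-0.05],[0,0,0],158],
  ],
)

```text
time_s: 21.0
tcp_pos: [348.7, 278.1, 227.7]
tool_rot: [-0.448, 0.376, 0.358, 0.728]
force: [-1.3, 4.6, -0.1]
opening: 32.1
```

Request:
step_arm(
  plan=[
    [[0.06,-0.25,-0.02],[0,0,0],158],
    [[0.1,-0.4,-0.03],[0,0,0],158],
    [[0.1,-0.4,-0.03],[0,0,0],158],
  ],
)

```text
time_s: 21.3
tcp_pos: [349.8, 274.2, 227.4]
tool_rot: [-0.448, 0.376, 0.358, 0.728]
force: [-1.6, 4.8, -0.0]
opening: 32.6
```

```bash
python3 - <<'E'
from h import *
im=snap('wrist','w24');s=env.state();print(s['time_s'],s['tcp_pos'],s['opening'],s['force'],s['joints'].round(2))
cv2.imwrite('pics/w24b.png',cv2.resize(im['color'],(800,500),interpolation=cv2.INTER_CUBIC))
up,vy,zs=vice_axes();S0=vp(0,0,0)
q=s['tcp_pos']-S0;print(q@up,q@vy,q@zs,np.arctan2(-(q@up),q@vy))
E
```

```text
21.35 [349.8019041  274.22972847 227.40659397] 32.54135676601164 [-1.00290805  4.21809373 -0.24237922] [ 0.69  0.27  2.26 -0.96  0.19  0.34]
-127.39178750739192 19.778564608364196 239.01402231172636 1.416768315943316
```

View pics/w24b.png

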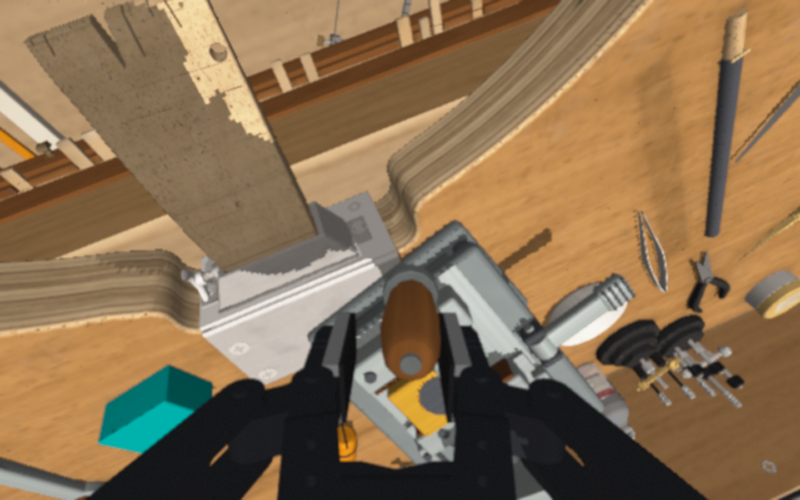

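Request:
step_arm(
  plan=[
    [[0.05,-0.2,-0.01],[0,0,0],158],
    [[0.1,-0.4,-0.02],[0,0,0],158],
    [[0.1,-0.4,-0.02],[0,0,0],158],
  ],
)

```text
time_s: 21.65
tcp_pos: [350.8, 270.2, 227.2]
tool_rot: [-0.448, 0.376, 0.358, 0.728]
force: [-0.7, 4.5, -0.9]
opening: 32.6
```

Request:
step_arm(
  plan=[
    [[0.05,-0.2,-0.01],[0,0,0],158],
    [[0.1,-0.4,-0.02],[0,0,0],158],
    [[0.1,-0.4,-0.02],[0,0,0],158],
  ],
)

```text
time_s: 21.95
tcp_pos: [352.0, 267.1, 227.4]
tool_rot: [-0.448, 0.375, 0.359, 0.728]
force: [-1.3, 8.3, 1.2]
opening: 32.3
```

Request:
step_arm(
  plan=[
    [[0.05,-0.2,-0.01],[0,0,0],158],
    [[0.05,-0.2,-0.01],[0,0,0],158],
    [[0.05,-0.2,-0.01],[0,0,0],158],
  ],
)

```text
time_s: 22.25
tcp_pos: [352.7, 265.8, 227.6]
tool_rot: [-0.447, 0.374, 0.359, 0.729]
force: [-1.0, 9.9, 0.1]
opening: 32.7
```

Request:
step_arm(
  plan=[
    [[-0.1,0.5,0.02],[0,0,0],110],
    [[-0.1,0.5,0.02],[0,0,0],110],
    [[-0.1,0.5,0.02],[0,0,0],110],
    [[-1,0.1,1.75],[0,0,0],110],
    [[-2.4,-0.4,4.35],[0,0,0],110],
    [[-3.2,-0.7,6],[0,0,0],110],
    [[-3.2,-0.7,10],[0,0,0],110],
    [[-3.2,-0.7,12],[0,0,0],110],
    [[-3.2,-0.7,12],[0,0,0],110],
    [[-3.2,-0.7,12],[0,0,0],110],
  ],
)

```text
time_s: 23.25
tcp_pos: [319.9, 256.6, 346.5]
tool_rot: [-0.448, 0.377, 0.357, 0.728]
force: [-0.3, 0.7, -0.5]
opening: 48.6
```

```bash
python3 - <<'E'
from h import *
im=snap('wrist','w25');sc=snap('scene','s25');t=snap('top','t25');s=env.state();print(s['time_s'],s['tcp_pos'],s['opening'],s['force'],s['joints'].round(2))
cv2.imwrite('pics/w25b.png',cv2.resize(im['color'],(800,500),interpolation=cv2.INTER_CUBIC))
cv2.imwrite('pics/s25z.png',cv2.resize(sc['color'][130:290,220:400],None,fx=4,fy=3.7,interpolation=cv2.INTER_CUBIC))
E
```

```text
23.4 [319.90328476 256.74363368 345.34915042] 48.75638998682001 [-0.56061578  0.17042369  0.83800194] [ 0.7   0.03  2.16 -0.35  0.49 -0.29]
```

View pics/w25b.png

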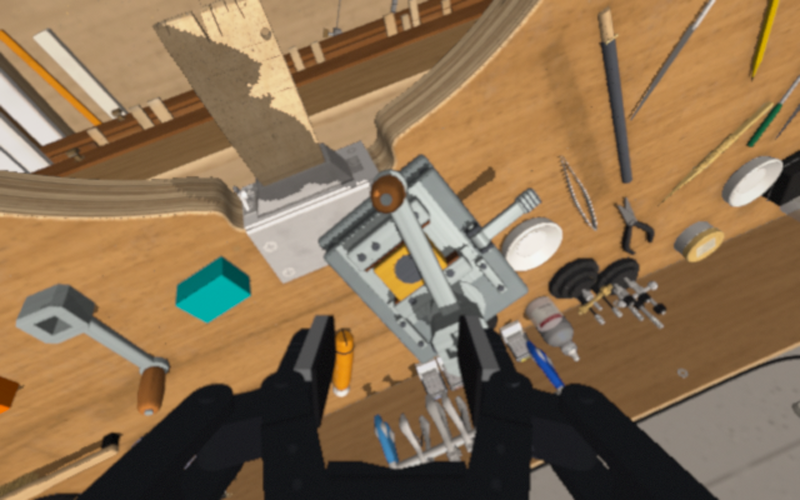

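View pics/s25z.png

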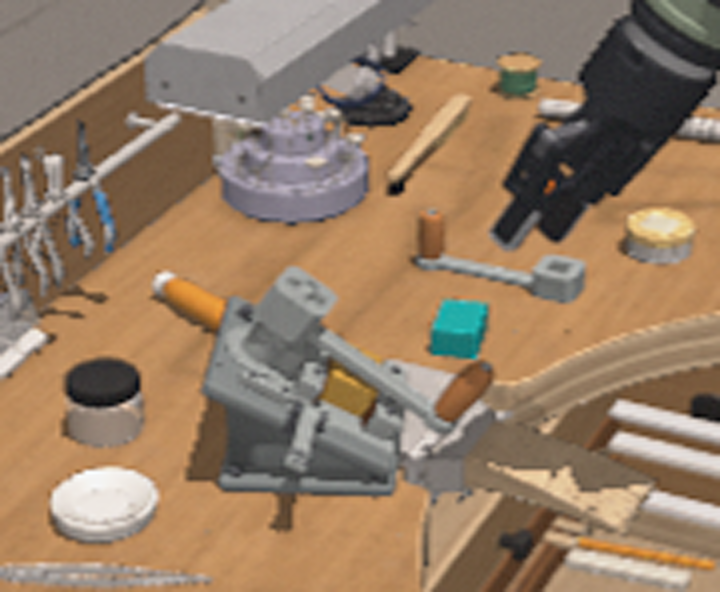

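```bash
python3 - <<'E'
from h import *
w=load('w25');im=w['color'].copy();up,vy,zs=vice_axes();S0=vp(0,0,0);e=np.array(w['eye'])
d=ray(w,[(381/1.25,193/1.25)])[0];P=e+d*(((S0+97*zs-e)@zs)/(d@zs));q=P-S0
print(q@up,q@vy,np.hypot(q@up,q@vy),'theta',np.arctan2(-(q@up),q@vy))
cv2.imwrite('pics/w25z.png',cv2.resize(im[120:300,250:440],None,fx=4,fy=3.3,interpolation=cv2.INTER_CUBIC))
E
```

```text
-135.18813118892126 31.127541727949716 138.72546510420585 theta 1.3444871789557544
```

View pics/w25z.png

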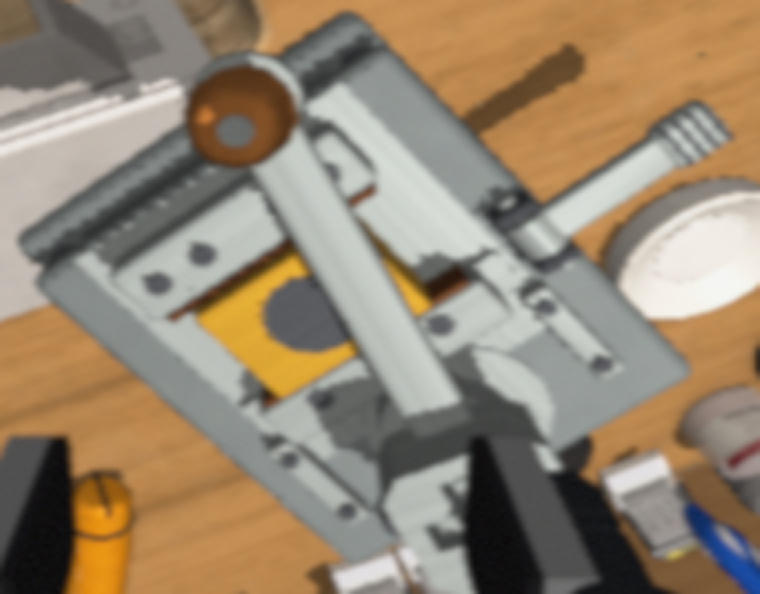

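Request:
step_arm(
  plan=[
    [[-1,-6,1],[0,0,0],110],
    [[-1,-10,1],[0,0,0],110],
    [[-1,-10,1],[0,0,0],110],
    [[-1,-10,1],[0,0,0],110],
  ],
)

```text
time_s: 23.8
tcp_pos: [309.8, 155.8, 355.9]
tool_rot: [-0.448, 0.378, 0.357, 0.728]
force: [0.6, -0.1, 0.2]
opening: 48.9
```

```bash
python3 - <<'E'
from h import *
up,vy,zs=vice_axes();S0=vp(0,0,0)
def g(w,px):
    e=np.array(w['eye']);d=ray(w,[px])[0];P=e+d*(((S0+97*zs-e)@zs)/(d@zs));q=P-S0
    print(q@up,q@vy,np.hypot(q@up,q@vy),'theta',np.arctan2(-(q@up),q@vy))
g(load('w25'),(308.4,159))
w=snap('wrist','w26');print(proj(w,[NOSE,vp(0,0,65)]))
cv2.imwrite('pics/w26b.png',cv2.resize(w['color'],(800,500),interpolation=cv2.INTER_CUBIC))
E
```

```text
-130.92859981626796 30.96741405437793 134.54099368989262 theta 1.3385430900145687
[[463.74400797 236.39614848]
 [462.47365044 235.09431472]]
```

View pics/w26b.png

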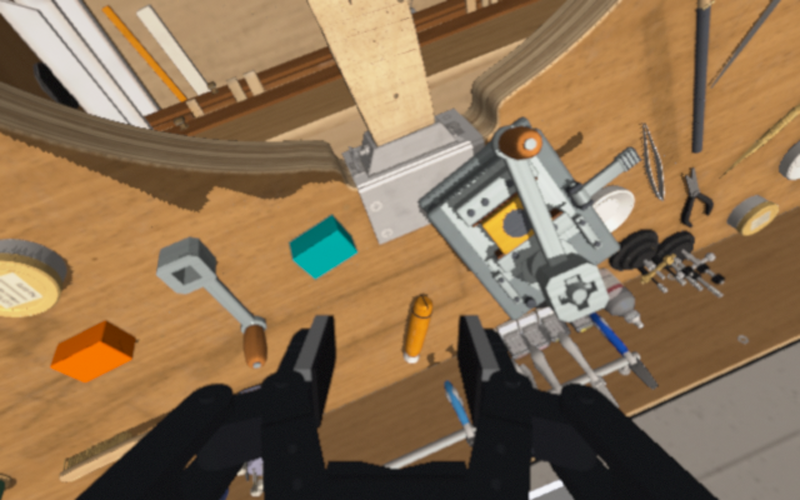

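```bash
python3 - <<'E'
from h import *
w=load('w26')
cv2.imwrite('pics/w26z.png',cv2.resize(w['color'][90:270,330:520],None,fx=4,fy=3.3,interpolation=cv2.INTER_CUBIC))
E
```

```text
(no output)
```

View pics/w26z.png

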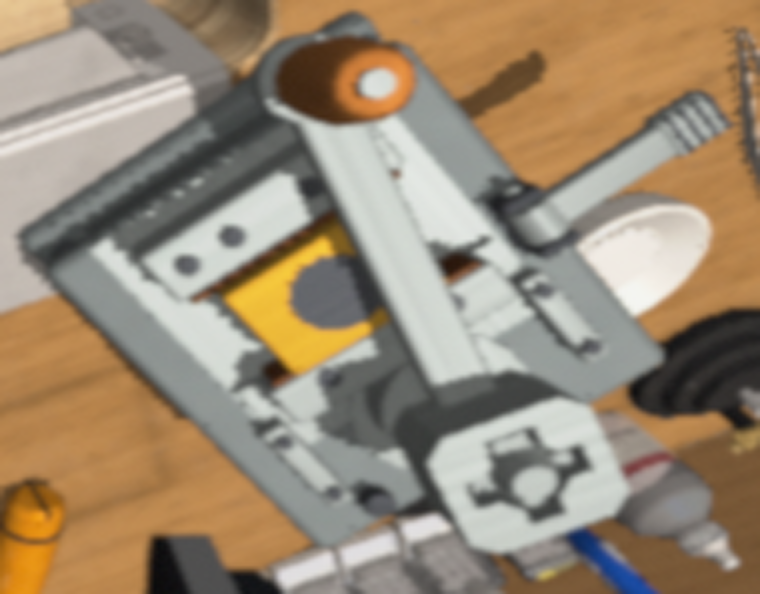

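The jaw lies against the brass block. The nose shows in the hub bore at about (540,483) in the crop, the catch lies flat out at about (690,120), and the gripper is clear. I'm handing the job in.

```bash
python3 -c "
from h import *
s=env.state();print(s['time_s'],s['qvel'].round(3),s['force'].round(1));print(env.finish_job())"
```

```text
23.85 [ 0.033  0.014 -0.024 -0.005 -0.006  0.004] [0.4 1.  0. ]
the job is handed in; nothing more can be done
None
```

The brass block is clamped and the job was handed in at 23.9 s of the 64 s allowed; no verdict came back.

- **Lever seated:** I took the splined lever by its hub and lined its wide keyway up with the wide key, which I measured at −0.25 rad. It slid on without resistance until it met the shoulder at the predicted depth. I pressed it home with about 17 N while the catch was still standing.
- **Catch:** I then pushed it out with the closed fingertips. Both views show it lying flat.
- **Lever pulled round:** I guided the grip round with loosely closed fingers until the force rose from about 4.5 N to 10 N, which I took to be the stop.

**Last checks:**
- **Lever angle:** about 1.34 rad from the picture, so the spindle is at roughly 1.24 to 1.3 rad, allowing for play.
- **Hub height:** the hub and spindle nose appear where a fully seated lever should be, within about 4 pixels in the enlarged wrist picture.
- **Jaw:** it lies against the block, but I could not measure its force, so that rests on the picture and the stop.
- **Surroundings:** I saw no sign of anything else having moved, and the lamp was not touched as far as I could tell. I did not measure the loose things again. The gripper is clear of everything.

**What disagreed:** the wrist camera showed the gripped hub about 1 mm to one side, and I corrected for that before putting the lever on. The last view put the grip 134.5 mm from the axis instead of 130, which I put down to picking the point by eye.

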